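Log the buffer bottles past the label reader and stand them at their beakers

TASK

Take the pH buffer bottles that are on the bench in the order red, yellow, blue (one may be missing): lift each one upright and hold it on the reading spot in front of the label reader, turning it so that its one-bar, then its two-bar, then its three-bar panel faces the window squarely, still for about a second each time; then stand it upright directly to the robot's left of the beaker station with its colour, in line with it and with a gap of about 15 mm to its black foot. When all the bottles stand in place, press the yellow store key on the pH meter fully down and let go, and see that the bottles are still in place; leave the white-capped bottle alone.

Things in the scene. Friction and masses are not known exactly. Their poses are not given: they have to be found in the camera images.
- red_buffer: loose heavy-bottomed amber bottle, 0.2 kg, may be absent; body 58 mm diameter to 85 mm height, red cap 32 mm diameter at 100 to 125 mm height, fixed on: grip it from above. Origin: centre of underside, z up. White seal strip on the cap top runs from its centre along +x. White panels 34 x 50 mm: one bar at +x, two bars 120 degrees on (counter-clockwise from above), three bars at 240 degrees
- red_panel1 (a point): centre of the one-bar panel of the red bottle, on its surface, 29 mm from the bottle's axis and 45 mm above its underside; its x axis points straight out of the bottle, its z axis up
- red_panel2 (a point): centre of the two-bar panel of the red bottle, on its surface, 29 mm from the bottle's axis and 45 mm above its underside; its x axis points straight out of the bottle, its z axis up
- red_panel3 (a point): centre of the three-bar panel of the red bottle, on its surface, 29 mm from the bottle's axis and 45 mm above its underside; its x axis points straight out of the bottle, its z axis up
- yellow_buffer: loose heavy-bottomed amber bottle, 0.2 kg, may be absent; body 58 mm diameter to 85 mm height, yellow cap 32 mm diameter at 100 to 125 mm height, fixed on: grip it from above. Origin: centre of underside, z up. White seal strip on the cap top runs from its centre along +x. White panels 34 x 50 mm: one bar at +x, two bars 120 degrees on (counter-clockwise from above), three bars at 240 degrees
- yellow_panel1 (a point): centre of the one-bar panel of the yellow bottle, on its surface, 29 mm from the bottle's axis and 45 mm above its underside; its x axis points straight out of the bottle, its z axis up
- yellow_panel2 (a point): centre of the two-bar panel of the yellow bottle, on its surface, 29 mm from the bottle's axis and 45 mm above its underside; its x axis points straight out of the bottle, its z axis up
- yellow_panel3 (a point): centre of the three-bar panel of the yellow bottle, on its surface, 29 mm from the bottle's axis and 45 mm above its underside; its x axis points straight out of the bottle, its z axis up
- blue_buffer: loose heavy-bottomed amber bottle, 0.2 kg, may be absent; body 58 mm diameter to 85 mm height, blue cap 32 mm diameter at 100 to 125 mm height, fixed on: grip it from above. Origin: centre of underside, z up. White seal strip on the cap top runs from its centre along +x. White panels 34 x 50 mm: one bar at +x, two bars 120 degrees on (counter-clockwise from above), three bars at 240 degrees
- blue_panel1 (a point): centre of the one-bar panel of the blue bottle, on its surface, 29 mm from the bottle's axis and 45 mm above its underside; its x axis points straight out of the bottle, its z axis up
- blue_panel2 (a point): centre of the two-bar panel of the blue bottle, on its surface, 29 mm from the bottle's axis and 45 mm above its underside; its x axis points straight out of the bottle, its z axis up
- blue_panel3 (a point): centre of the three-bar panel of the blue bottle, on its surface, 29 mm from the bottle's axis and 45 mm above its underside; its x axis points straight out of the bottle, its z axis up
- red_station: fixed beaker station: black round foot 64 mm diameter, 12 mm high, with a small glass beaker of the same diameter with a red band on it, 62 mm high in all; origin at the centre of its underside. Axes as the robot base (x ahead, y to its left). A bottle 15 mm clear of the foot has its axis 76 mm from the origin
- yellow_station: fixed beaker station: black round foot 64 mm diameter, 12 mm high, with a small glass beaker of the same diameter with a yellow band on it, 62 mm high in all; origin at the centre of its underside. Axes as the robot base (x ahead, y to its left). A bottle 15 mm clear of the foot has its axis 76 mm from the origin
- blue_station: fixed beaker station: black round foot 64 mm diameter, 12 mm high, with a small glass beaker of the same diameter with a blue band on it, 62 mm high in all; origin at the centre of its underside. Axes as the robot base (x ahead, y to its left). A bottle 15 mm clear of the foot has its axis 76 mm from the origin
- reader: fixed label reader, grey head 70 x 55 mm on a black foot, 93 mm high, origin under its middle, z up; its black window with a red lens looks along its +y axis, 27 mm from the origin; green cross lines on the bench before it (the cross stands where the bottle's axis belongs)
- reader_spot (a point): reading spot in front of the window, where the centre of a panel must be: 20 mm out from the window and 60 mm above the bench (so a bottle is held 15 mm off the bench, with its axis 29 mm further out). Its y axis points straight out of the window, towards the bottle; z up
- meter: fixed white pH meter 150 (x) x 90 (y) x 50 mm high with a grey display and a green keypad; origin at the centre of its underside
- store_key (a joint): travel of the round yellow store key on the meter, 28 mm diameter: 0 released, 0.006 m fully down; spring, about 4 N to push it fully down straight downwards
- store_key_top (a point): centre of the store key's top face
- spare: loose amber bottle with a white cap, 52 mm diameter, 100 mm high, origin at the centre of its underside: does not take part, leave it where it stands
Things that resemble listed ones, but are neither listed nor needed, are in the scene too. Leave any purple look-alike of the red_buffer alone.

How it is judged (in metres and radians):
On the way, in this order (a step that is already met when the one before it is completed fails the run):
1. the red bottle is held still with its one-bar panel facing the reader's window, on the reading spot (x of red_panel1 in the frame of reader_spot between -0.012 and 0.012 m and y of red_panel1 in the frame of reader_spot between -0.012 and 0.015 m and z of red_panel1 in the frame of reader_spot between -0.01 and 0.012 m and angle between the x axis of red_panel1 and the y axis of reader_spot, either way round below 0.26 rad and y of red_buffer in the frame of reader_spot above 0.012 m and angle between red_buffer's own z axis and vertical below 0.2 rad and linear speed of red_buffer below 0.03 m/s and angular speed of red_buffer below 0.3 rad/s), for 0.3 s.
2. the red bottle is held still with its two-bar panel facing the reader's window, on the reading spot (x of red_panel2 in the frame of reader_spot between -0.012 and 0.012 m and y of red_panel2 in the frame of reader_spot between -0.012 and 0.015 m and z of red_panel2 in the frame of reader_spot between -0.01 and 0.012 m and angle between the x axis of red_panel2 and the y axis of reader_spot, either way round below 0.26 rad and y of red_buffer in the frame of reader_spot above 0.012 m and angle between red_buffer's own z axis and vertical below 0.2 rad and linear speed of red_buffer below 0.03 m/s and angular speed of red_buffer below 0.3 rad/s), for 0.3 s.
3. the red bottle is held still with its three-bar panel facing the reader's window, on the reading spot (x of red_panel3 in the frame of reader_spot between -0.012 and 0.012 m and y of red_panel3 in the frame of reader_spot between -0.012 and 0.015 m and z of red_panel3 in the frame of reader_spot between -0.01 and 0.012 m and angle between the x axis of red_panel3 and the y axis of reader_spot, either way round below 0.26 rad and y of red_buffer in the frame of reader_spot above 0.012 m and angle between red_buffer's own z axis and vertical below 0.2 rad and linear speed of red_buffer below 0.03 m/s and angular speed of red_buffer below 0.3 rad/s), for 0.3 s.
4. the yellow bottle is held still with its one-bar panel facing the reader's window, on the reading spot (x of yellow_panel1 in the frame of reader_spot between -0.012 and 0.012 m and y of yellow_panel1 in the frame of reader_spot between -0.012 and 0.015 m and z of yellow_panel1 in the frame of reader_spot between -0.01 and 0.012 m and angle between the x axis of yellow_panel1 and the y axis of reader_spot, either way round below 0.26 rad and y of yellow_buffer in the frame of reader_spot above 0.012 m and angle between yellow_buffer's own z axis and vertical below 0.2 rad and linear speed of yellow_buffer below 0.03 m/s and angular speed of yellow_buffer below 0.3 rad/s), for 0.3 s.
5. the yellow bottle is held still with its two-bar panel facing the reader's window, on the reading spot (x of yellow_panel2 in the frame of reader_spot between -0.012 and 0.012 m and y of yellow_panel2 in the frame of reader_spot between -0.012 and 0.015 m and z of yellow_panel2 in the frame of reader_spot between -0.01 and 0.012 m and angle between the x axis of yellow_panel2 and the y axis of reader_spot, either way round below 0.26 rad and y of yellow_buffer in the frame of reader_spot above 0.012 m and angle between yellow_buffer's own z axis and vertical below 0.2 rad and linear speed of yellow_buffer below 0.03 m/s and angular speed of yellow_buffer below 0.3 rad/s), for 0.3 s.
6. the yellow bottle is held still with its three-bar panel facing the reader's window, on the reading spot (x of yellow_panel3 in the frame of reader_spot between -0.012 and 0.012 m and y of yellow_panel3 in the frame of reader_spot between -0.012 and 0.015 m and z of yellow_panel3 in the frame of reader_spot between -0.01 and 0.012 m and angle between the x axis of yellow_panel3 and the y axis of reader_spot, either way round below 0.26 rad and y of yellow_buffer in the frame of reader_spot above 0.012 m and angle between yellow_buffer's own z axis and vertical below 0.2 rad and linear speed of yellow_buffer below 0.03 m/s and angular speed of yellow_buffer below 0.3 rad/s), for 0.3 s.
7. the blue bottle is held still with its one-bar panel facing the reader's window, on the reading spot (x of blue_panel1 in the frame of reader_spot between -0.012 and 0.012 m and y of blue_panel1 in the frame of reader_spot between -0.012 and 0.015 m and z of blue_panel1 in the frame of reader_spot between -0.01 and 0.012 m and angle between the x axis of blue_panel1 and the y axis of reader_spot, either way round below 0.26 rad and y of blue_buffer in the frame of reader_spot above 0.012 m and angle between blue_buffer's own z axis and vertical below 0.2 rad and linear speed of blue_buffer below 0.03 m/s and angular speed of blue_buffer below 0.3 rad/s), for 0.3 s.
8. the blue bottle is held still with its two-bar panel facing the reader's window, on the reading spot (x of blue_panel2 in the frame of reader_spot between -0.012 and 0.012 m and y of blue_panel2 in the frame of reader_spot between -0.012 and 0.015 m and z of blue_panel2 in the frame of reader_spot between -0.01 and 0.012 m and angle between the x axis of blue_panel2 and the y axis of reader_spot, either way round below 0.26 rad and y of blue_buffer in the frame of reader_spot above 0.012 m and angle between blue_buffer's own z axis and vertical below 0.2 rad and linear speed of blue_buffer below 0.03 m/s and angular speed of blue_buffer below 0.3 rad/s), for 0.3 s.
9. the blue bottle is held still with its three-bar panel facing the reader's window, on the reading spot (x of blue_panel3 in the frame of reader_spot between -0.012 and 0.012 m and y of blue_panel3 in the frame of reader_spot between -0.012 and 0.015 m and z of blue_panel3 in the frame of reader_spot between -0.01 and 0.012 m and angle between the x axis of blue_panel3 and the y axis of reader_spot, either way round below 0.26 rad and y of blue_buffer in the frame of reader_spot above 0.012 m and angle between blue_buffer's own z axis and vertical below 0.2 rad and linear speed of blue_buffer below 0.03 m/s and angular speed of blue_buffer below 0.3 rad/s), for 0.3 s.
10. with every bottle standing in its place, the yellow store key is pressed fully down (x of red_buffer in the frame of red_station between -0.014 and 0.014 m and y of red_buffer in the frame of red_station between 0.064 and 0.091 m and height (world z) of each of red_buffer, yellow_buffer, blue_buffer below 0.004 m and angle between each of red_buffer, yellow_buffer, blue_buffer's own z axis and vertical below 0.1 rad and linear speed of each of red_buffer, yellow_buffer, blue_buffer below 0.02 m/s and x of yellow_buffer in the frame of yellow_station between -0.014 and 0.014 m and y of yellow_buffer in the frame of yellow_station between 0.064 and 0.091 m and x of blue_buffer in the frame of blue_station between -0.014 and 0.014 m and y of blue_buffer in the frame of blue_station between 0.064 and 0.091 m and value of joint store_key above 0.0045 m), for 0.05 s.
At the end, for the whole second after the job is handed in: every bottle present stands upright (within 0.1 rad) and at rest on the bench to the robot's left of the station of its colour: its axis 64 to 91 mm from the station's axis in y (gap to the foot 3 to 30 mm) and within 14 mm of it in x (x of red_buffer in the frame of red_station between -0.014 and 0.014 m and y of red_buffer in the frame of red_station between 0.064 and 0.091 m and height (world z) of each of red_buffer, yellow_buffer, blue_buffer below 0.004 m and angle between each of red_buffer, yellow_buffer, blue_buffer's own z axis and vertical below 0.1 rad and linear speed of each of red_buffer, yellow_buffer, blue_buffer below 0.02 m/s and x of yellow_buffer in the frame of yellow_station between -0.014 and 0.014 m and y of yellow_buffer in the frame of yellow_station between 0.064 and 0.091 m and x of blue_buffer in the frame of blue_station between -0.014 and 0.014 m and y of blue_buffer in the frame of blue_station between 0.064 and 0.091 m); the robot touches nothing.
It fails at once if the white-capped bottle was moved more than 30 mm (distance of spare from where it was at the start of the episode above 0.03 m).
Of red_buffer, yellow_buffer, blue_buffer only 2 to 3 are there at a start; the rules pass over those that are not, and their reading is None.
At some moment in a run one of red_buffer, yellow_buffer, blue_buffer may be knocked a few centimetres aside while the robot is not near it.
It also fails if it takes over 210 s, if anything falls off the work surface, if the arm or the gripper's body presses on something with over 40 N, if the wrist force passes 120 N, or if a joint passes its speed limit or range.

ROBOT

A 6-joint arm with a two-finger parallel gripper is mounted at the origin on the work surface. World frame = base frame: x ahead of the robot, y to its left, z up, the work surface at z = 0. Lengths are in m, angles in degrees, forces in N, time in s.
With the tool pointing down it reaches from about 0.3 to 1 m from the base axis. Payload 5.1 kg.
Tool frame: the origin (TCP) lies midway between the tips of the shut fingers; the grasp point (between the pads) lies env.grip_point_offset behind it (env.grip_point_offset is the distance from the TCP to the grasp point, in m); z points along the fingers, y is the line along which they close (so a half turn about z gives the same grasp; the last joint's range is limited). The gripper opens to 95 mm and grips with 3 to 60 N. Pads are 20 mm wide; open, the fingers measure 119 mm over their backs; the gripper's body (75 mm by 180 mm) begins 59 mm behind the grasp point.
Start: joints at [70.783, 7.093, 94.555, -0, 78.352, -4.733], TCP at [0.163, 0.629, 0.215] pointing down, gripper open.
Joint ranges: [-149.61, 149.61], [-58.7, 133.49], [1.44, 155.28], [-77.14, 257.14], [18.33, 153.61], [-166.67, 166.67]. Speed limits (degrees/s): [147.25, 147.25, 180, 180, 180, 180].

INTERFACE

Orientations are given as a 3x3 rotation matrix whose columns are the frame's x, y, z axes.
In Python, from workcell import env gives the robot as it stands.
- The arm moves only by the shell command python3 -m handwheel 'ROWS'. ROWS is JSON, a list of rows, each a list of 5 numbers: the closure, from -1 (fully open) to 1 (shut), then the shift along the tool's x, y, z scaled (see below), then the turn about the tool's z scaled (see below). A call has 1 to 8 rows; each row is the pose to reach, as a shift and turn from the pose commanded when the call began, along the tool's axes at that moment, turning the shorter way round; what a row does not reach only later rows make up. The controller multiplies each number of a shift by 200 mm and each number of a turn by 180 degrees. A row lasts 1/10 s, in which the tool goes at most 50 mm and 8.59 degrees, less where a joint would pass 70% of its speed; a pose out of reach is approached as far as the arm can. A call with a number of a shift or a turn outside -1 to 1 is refused whole. A call with a gripper value outside its range is refused whole. The fingers move at their own pace and stop on an object; the grip force is fixed at half the most. Time passes only in rows, so rows that repeat a pose let the fingers close. It gives the time, the measured TCP pose, the force, the opening and the grip force at its end, in the units of the state.
- env.observe(): the state, without advancing time (a new reading comes with each control period).
- env.read_camera(name): name is "scene" or "top" or "wrist"; returns a dict with "color" (400x640x3 uint8, blue, green, red), "fx", "fy", "cx", "cy" (pixels), "k1" (the pictures are not rectified: a ray, as slopes to the right and down, at radius r is drawn at 1 + k1 r^2 times it, then the intrinsics apply), "R" (3x3) and "t" (3): a world point X has camera coordinates R X + t; the wrist camera has in their place "T_tool_cam" (4x4, takes a point from camera to tool coordinates, whose origin is the TCP and whose axes are the flange's). Camera axes: x right, y down, z forward; pixel columns grow to the right and rows downward; lengths in m; the calibration is good to about 2 mm. A picture is of the moment at which its call begins: read the wrist's pose just before it. There is no depth.
- env.sign_off(): hands the job in; it is judged then, once.
The state is a dict: "t": time; "q": joint angles; "joint_velocities": joint speeds; "effort": joint torques, N m; "position": TCP position; "orientation": TCP orientation; "ft_force": force on the tool from outside, world axes, zero at the start; "moment": the same for the moment, N m; "width": finger opening in m; "finger_force": force on a finger pad.
Only numpy, scipy, OpenCV 4.12 (cv2) and the standard library are available. Lean on these libraries where they do the work, as an engineer would, in place of code of your own. Each camera call takes 0.05 s, during which the arm holds its last target. There are 200 camera calls.

## Working session

There is one attempt and no reset: what is moved stays moved. The work goes in short steps, Python scripts to look and compute and a shell command to move; the robot and the scene stay as the last step left them, time stands still between calls to the robot, and variables do not carry over. Pictures are saved under pics/ and viewed, at most 14 in all, crops included, and the job is handed in when it is done.

```bash
mkdir -p pics; ls
python3 - <<'E'
from workcell import env
import cv2,numpy as np
s=env.observe();print(s, env.grip_point_offset)
for n in("top","scene","wrist"):
    c=env.read_camera(n);cv2.imwrite(f"pics/{n}0.png",c["color"])
    print({k:(np.round(v,4).tolist() if k!='color' else 0) for k,v in c.items()})
E
```

```text
pics
{'t': 0.0, 'q': array([ 7.07839202e+01,  7.13396374e+00,  9.46343152e+01, -9.70636272e-04,
        7.83517195e+01, -4.73121520e+00]), 'joint_velocities': array([ 0.01331084, -0.02661866, -0.06211227,  0.05474069,  0.01271643,
        0.04969532]), 'effort': array([-7.43893906e-04, -4.17597485e+01, -3.59932566e+01,  7.75089255e-02,
        4.90135595e-02, -1.41236010e-04]), 'position': array([0.16238416, 0.62872079, 0.21337936]), 'orientation': array([[-9.68214555e-01,  2.50120215e-01, -6.73654894e-04],
       [ 2.50121073e-01,  9.68212537e-01, -1.98313787e-03],
       [ 1.56218245e-04, -2.08859823e-03, -9.99997807e-01]]), 'ft_force': array([-0.22653558, -0.17576074, -0.0058196 ]), 'moment': array([-0.02618578, -0.01171338,  0.01203136]), 'finger_force': 0.0, 'width': 0.09532104315501731} 0.0188
{'color': 0, 'fx': 420.6654, 'fy': 420.6654, 'cx': 319.4759, 'cy': 196.3571, 'k1': -0.1149, 'R': [[-0.035, -0.9994, -0.0008], [-0.976, 0.0343, -0.2149], [0.2148, -0.0067, -0.9766]], 't': [-0.0103, 0.4923, 1.0774]}
{'color': 0, 'fx': 518.3948, 'fy': 518.3948, 'cx': 321.653, 'cy': 210.7443, 'k1': -0.1399, 'R': [[0.5864, 0.8099, 0.0138], [0.5263, -0.368, -0.7665], [-0.6158, 0.4567, -0.6421]], 't': [-0.269, -0.2017, 1.5446]}
{'color': 0, 'fx': 325.0126, 'fy': 325.0126, 'cx': 322.7181, 'cy': 203.2896, 'k1': -0.0154, 'T_tool_cam': [[0.0003, -0.9636, -0.2675, 0.0754], [1.0, 0.0003, 0.0001, -0.0001], [-0.0, -0.2675, 0.9636, -0.1696], [0.0, 0.0, 0.0, 1.0]]}
```

View pics/top0.png

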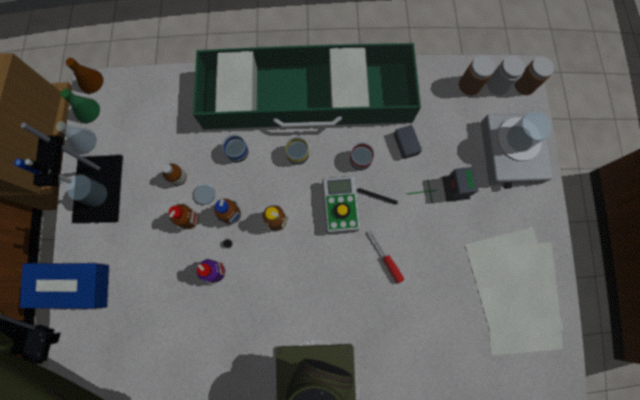

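View pics/scene0.png

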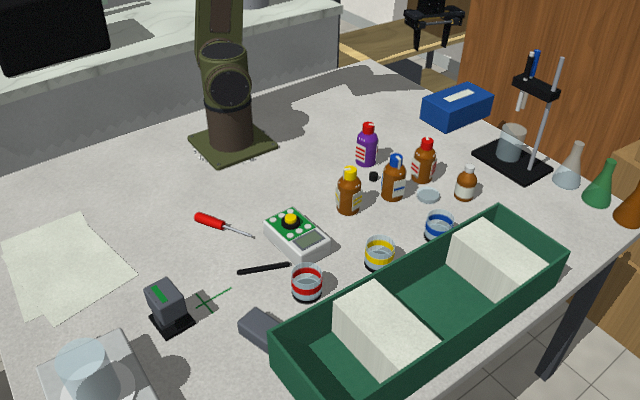

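Top view: red bottle (183,215), blue (228,210) and yellow (275,217) are in the left group. The other red-capped bottle at (211,270) has a purple body, so it's the look-alike. The spare is at (173,174). Stations are at blue (235,148), yellow (297,151) and red (361,156). The reader is at (460,183) with its cross at about (424,192), and the key is at (342,211). All three bottles are present. I'll enlarge these areas to confirm.

Run:
```python
import cv2
i=cv2.imread("pics/top0.png")
f=lambda x,y,w,h,s:cv2.resize(i[y:y+h,x:x+w],None,fx=s,fy=s,interpolation=cv2.INTER_CUBIC)
cv2.imwrite("pics/c1.png",f(155,130,160,120,5))
cv2.imwrite("pics/c2.png",f(315,130,160,120,5))
```

```text
(no output)
```

View pics/c1.png

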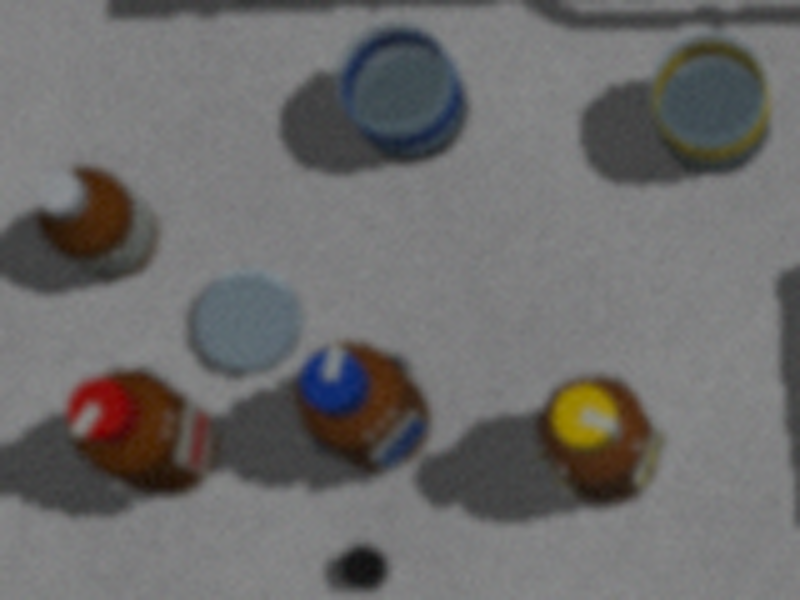

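View pics/c2.png

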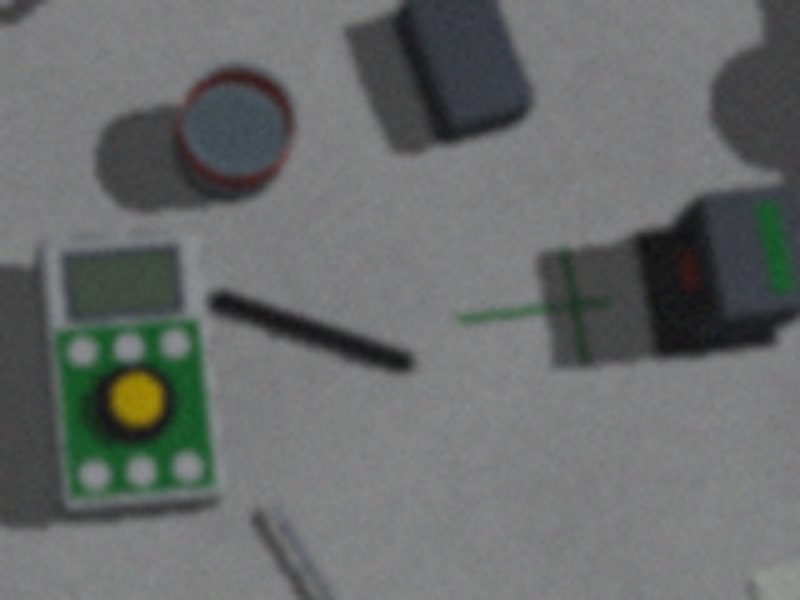

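Crop 1 (scale 5, origin 155,130):
- Red cap (102,410), strip pointing to about (80,432).
- Blue cap (334,381), strip pointing to (334,347).
- Yellow cap (584,415), strip pointing to (615,428).
- Blue station rim (403,93), yellow station rim (712,103).

Crop 2 (origin 315,130):
- Red station rim (236,127).
- Reader cross (575,303), with its long line from (460,320) to (610,300).
- Store key (137,402).

The amber body under the cap at (102,410) confirms that one as the red buffer.

```bash
cat > h.py <<'E'
import cv2,numpy as np
from workcell import env
def ray(c,px,s=None):
    """world origin and direction for pixel; s = state for wrist"""
    K=np.array([[c["fx"],0,c["cx"]],[0,c["fy"],c["cy"]],[0,0,1.]])
    p=cv2.undistortPoints(np.array([[px]],float),K,np.array([c["k1"],0,0,0.]))[0,0]
    d=np.array([*p,1.])
    if "T_tool_cam" in c:
        T=np.array(c["T_tool_cam"]);R=s["orientation"]
        return s["position"]+R@T[:3,3],R@T[:3,:3]@d
    R=np.array(c["R"]);return -R.T@np.array(c["t"]),R.T@d
def pos(c,px,z,s=None):
    o,d=ray(c,px,s);return o+d*(z-o[2])/d[2]
def pix(c,X,s):
    T=np.array(c["T_tool_cam"]);R=s["orientation"]
    p=T[:3,:3].T@(R.T@(np.asarray(X)-s["position"])-T[:3,3]);u=p[:2]/p[2];u=u*(1+c["k1"]*(u@u))
    return np.array([c["fx"]*u[0]+c["cx"],c["fy"]*u[1]+c["cy"]])
def yaw(v): return np.degrees(np.arctan2(v[1],v[0]))
w=lambda a:(a+180)%360-180
def go(X,ty=None):
    """needed shift (units) in tool axes and turn (units) to TCP X, tool-y yaw ty"""
    s=env.observe();R=s["orientation"];d=R.T@(np.asarray(X)-s["position"])/.2
    cur=yaw(R[:,1]);t=0 if ty is None else -w(ty-cur)/180
    print("t",round(s["t"],2),"pos",s["position"].round(4),"ty",cur.round(2),"q1",s["q"][0].round(1),"q6",s["q"][5].round(1),"w",round(s["width"],4),"| shift",d.round(3),"turn",round(t,4))
E
python3 - <<'E'
from h import *
c=env.read_camera("top")
P=lambda x0,u,v,z:pos(c,((u+.5)/5-.5+x0,(v+.5)/5-.5+130),z)
for n,a,b in(("red",(102,410),(80,432)),("blue",(334,381),(334,347)),("yel",(584,415),(615,428))):
    A=P(155,*a,.125);B=P(155,*b,.125);print(n,A.round(4),yaw(B-A).round(1))
for n,x0,a in(("rs",315,(236,127)),("ys",155,(712,103)),("bs",155,(403,93))):print(n,P(x0,*a,.062).round(4))
print("cross",P(315,575,303,0).round(4),"ry",yaw(P(315,460,320,0)-P(315,610,300,0)))
print("cross2",yaw(P(315,586,362,0)-P(315,566,250,0)))
print("key",P(315,137,402,.058).round(4))
print("lens",P(315,688,267,.06).round(4), "spare",P(155,62,195,.1))
E
```

```text
red [0.4493 0.3398 0.125 ] 134.8
blue [0.4603 0.2207 0.125 ] 0.8
yel [0.4386 0.0944 0.125 ] -114.8
rs [ 0.6014 -0.1471  0.062 ]
ys [0.6213 0.0295 0.062 ]
bs [0.6337 0.1998 0.062 ]
cross [ 0.5104 -0.3422  0.    ] ry 95.65696388866888
cross2 -175.21039367495035
key [ 0.4514 -0.086   0.058 ]
lens [ 0.5147 -0.39    0.06  ] spare [0.57115299 0.37511537 0.1       ]
```

```bash
cat >> h.py <<'E'
def plan(*ways, start=None):
    """ways: (X, ty, ncalls, dir) ; prints per-call shift & turn; dir forces turn sign (+/-1) or 0 = short"""
    from scipy.spatial.transform import Rotation as Ro
    s=env.observe();R=s["orientation"];p=s["position"].copy()
    print("t",round(s["t"],2),"pos",p.round(4),"ty",yaw(R[:,1]).round(2),"q1,q6",s["q"][[0,5]].round(1),"w",round(s["width"],4),"ff",round(s["finger_force"],1))
    for X,ty,n,sg in ways:
        cur=yaw(R[:,1]);a=0 if ty is None else -w(ty-cur)
        if sg and a*sg<0:a+=360*sg
        st=(np.asarray(X)-p)/n
        for k in range(n):
            print("  ",(R.T@st/.2).round(3),round(a/n/180,4));p=p+st
            R=R@Ro.from_euler("z",a/n,degrees=True).as_matrix()
        print("  at",p.round(3),"ty",yaw(R[:,1]).round(1),"q6~",(yaw(p)-yaw(R[:,1])).round(1))
E
python3 -c "
from h import *
plan(((.4493,.3398,.22),-54.2,3,0))"
```

```text
t 0.2 pos [0.1625 0.6289 0.2139] ty 75.51 q1,q6 [70.8 -4.7] w 0.0952 ff 0.0
   [-0.583 -0.347 -0.01 ] 0.2402
   [-0.663  0.147 -0.01 ] 0.2402
   [-0.382  0.561 -0.01 ] 0.2402
  at [0.449 0.34  0.22 ] ty -54.2 q6~ 91.3
```

```bash
python3 -m handwheel '[[-1,-0.583,-0.347,-0.01,0.24],[-1,-0.583,-0.347,-0.01,0.24],[-1,-0.583,-0.347,-0.01,0.24],[-1,-0.583,-0.347,-0.01,0.24],[-1,-0.583,-0.347,-0.01,0.24],[-1,-0.583,-0.347,-0.01,0.24],[-1,-0.583,-0.347,-0.01,0.24]]'
python3 -m handwheel '[[-1,-0.663,0.147,-0.01,0.24],[-1,-0.663,0.147,-0.01,0.24],[-1,-0.663,0.147,-0.01,0.24],[-1,-0.663,0.147,-0.01,0.24],[-1,-0.663,0.147,-0.01,0.24],[-1,-0.663,0.147,-0.01,0.24],[-1,-0.663,0.147,-0.01,0.24]]'
python3 -m handwheel '[[-1,-0.382,0.561,-0.01,0.24],[-1,-0.382,0.561,-0.01,0.24],[-1,-0.382,0.561,-0.01,0.24],[-1,-0.382,0.561,-0.01,0.24],[-1,-0.382,0.561,-0.01,0.24],[-1,-0.382,0.561,-0.01,0.24],[-1,-0.382,0.561,-0.01,0.24],[-1,-0.382,0.561,-0.01,0.24]]'
python3 - <<'E'
from h import *
plan(((.4493,.3398,.22),-54.2,1,0))
s=env.observe();c=env.read_camera("wrist");cv2.imwrite("pics/w1.png",c["color"])
print(pix(c,(.4493,.3398,.125),s))
E
```

```text
t: 0.9
position: [0.2581, 0.5329, 0.2165]
orientation: [[-0.537, 0.843, -0.0], [0.843, 0.537, -0.0], [-0.0, -0.0, -1.0]]
ft_force: [-1.0, -1.0, -0.4]
width: 0.0949
finger_force: 0.0
t: 1.6
position: [0.3536, 0.4368, 0.2186]
orientation: [[0.184, 0.983, -0.0], [0.983, -0.184, -0.0], [-0.0, -0.0, -1.0]]
ft_force: [-0.5, -0.1, -0.3]
width: 0.0952
finger_force: 0.0
t: 2.4
position: [0.4493, 0.3408, 0.2206]
orientation: [[0.807, 0.59, -0.0], [0.59, -0.807, -0.0], [-0.0, 0.0, -1.0]]
ft_force: [-0.7, -0.4, 1.0]
width: 0.0949
finger_force: 0.0
t 2.4 pos [0.4493 0.3408 0.2206] ty -53.85 q1,q6 [31.7 85.6] w 0.0949 ff 0.0
   [-0.003  0.004  0.003] 0.0019
  at [0.449 0.34  0.22 ] ty -54.2 q6~ 91.3
[323.70600512 205.70863872]
```

View pics/w1.png

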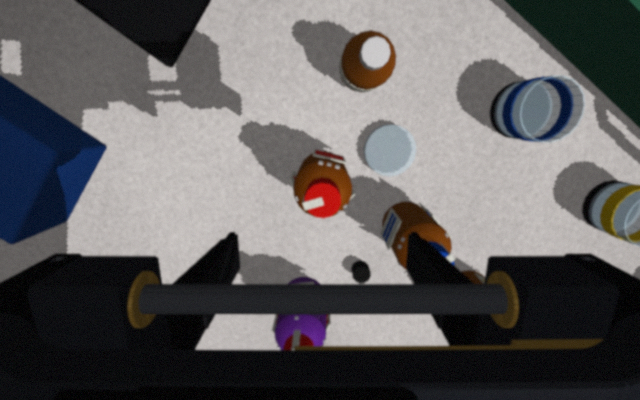

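Wrist view: the red cap with its white strip is at about (322,199), between the fingers. The purple look-alike is at (300,335), so this is the amber one. I'll enlarge for the strip angle.

Run:
```python
import cv2
i=cv2.imread("pics/w1.png")
cv2.imwrite("pics/w1c.png",cv2.resize(i[145:225,285:365],None,fx=7,fy=7,interpolation=cv2.INTER_CUBIC))
```

```text
(no output)
```

View pics/w1c.png

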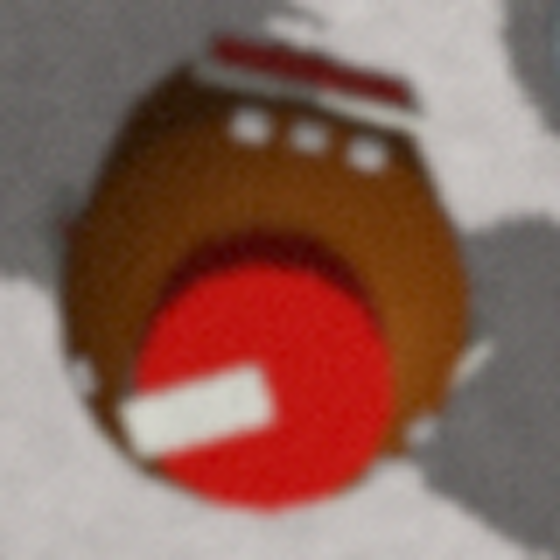

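Crop (7x, origin 285,145): the cap face is centred at (264,384) and the strip runs from (268,390) to (135,430). Three dots mark the 3-bar panel, on the side facing up in the picture.

Run:
```python
from h import *
s=env.observe();c=env.read_camera("wrist")
f=lambda u,v:pos(c,(285+(u+.5)/7-.5,145+(v+.5)/7-.5),.125,s)
A=f(264,384);y=yaw(f(135,430)-f(268,390));print(A,y)
print("width",np.linalg.norm(f(135,384)-f(392,384)))
plan(((A[0],A[1],.093),None,1,0))
```

```text
[0.45304145 0.34400038 0.125     ] 143.40069936038256
width 0.030980284370589042
t 2.5 pos [0.4494 0.3407 0.2207] ty -53.93 q1,q6 [31.7 85.7] w 0.0954 ff 0.0
   [ 0.024 -0.002  0.638] 0.0
  at [0.453 0.344 0.093] ty -53.9 q6~ 91.1
```

```bash
python3 -m handwheel '[[-1,0.018,-0.002,0.2,0],[-1,0.018,-0.002,0.4,0],[-1,0.018,-0.002,0.55,0],[-1,0.018,-0.002,0.638,0],[-1,0.018,-0.002,0.638,0],[-1,0.018,-0.002,0.638,0]]'
python3 -m handwheel '[[0.6,0,0,0,0],[0.8,0,0,0,0],[0.8,0,0,0,0],[1,0,0,0,0],[1,0,0,0,0],[1,0,0,0,0],[1,0,0,0,0],[1,0,0,0,0]]'
python3 -m handwheel '[[1,0,0,0,0],[1,0,0,0,0],[1,0,0,0,0],[1,0,0,0,0]]'
python3 -c "
from h import *
plan(((.452,.343,.25),None,1,0),((.5104,-.3422,.25),79.3,4,-1),((.5104,-.3422,.108),79.3,1,0))"
```

```text
t: 3.1
position: [0.4524, 0.3431, 0.0935]
orientation: [[0.809, 0.587, 0.0], [0.587, -0.809, 0.0], [0.0, 0.0, -1.0]]
ft_force: [-1.1, 0.2, -0.6]
width: 0.0948
finger_force: 0.0
t: 3.9
position: [0.4523, 0.3428, 0.093]
orientation: [[0.81, 0.587, -0.0], [0.587, -0.81, -0.0], [-0.0, 0.0, -1.0]]
ft_force: [-0.3, 0.1, -0.2]
width: 0.0364
finger_force: 0.0
t: 4.3
position: [0.4522, 0.3428, 0.093]
orientation: [[0.81, 0.587, -0.0], [0.587, -0.81, -0.0], [-0.0, -0.0, -1.0]]
ft_force: [-0.2, -0.1, -0.7]
width: 0.0312
finger_force: 30.0
t 4.3 pos [0.4522 0.3428 0.093 ] ty -54.08 q1,q6 [31.7 85.8] w 0.0312 ff 30.0
   [-0.001 -0.001 -0.785] 0.0
  at [0.452 0.343 0.25 ] ty -54.1 q6~ 91.3
   [-0.443  0.736  0.   ] -0.1853
   [-0.775  0.372  0.   ] -0.1853
   [-0.852 -0.116  0.   ] -0.1853
   [-0.648 -0.565  0.   ] -0.1853
  at [ 0.51  -0.342  0.25 ] ty 79.3 q6~ -113.1
   [-0.    0.    0.71] 0.0
  at [ 0.51  -0.342  0.108] ty 79.3 q6~ -113.1
```

```bash
python3 -m handwheel '[[1,0,0,-0.05,0],[1,0,0,-0.15,0],[1,0,0,-0.3,0],[1,0,0,-0.45,0],[1,0,0,-0.6,0],[1,0,0,-0.72,0],[1,0,0,-0.785,0],[1,0,0,-0.785,0]]'
python3 -m handwheel '[[1,-0.055,0.09,0,-0.023],[1,-0.11,0.18,0,-0.046],[1,-0.18,0.295,0,-0.074],[1,-0.266,0.442,0,-0.111],[1,-0.355,0.589,0,-0.148],[1,-0.443,0.736,0,-0.185]]'
python3 -m handwheel '[[1,-0.155,0.074,0,-0.037],[1,-0.31,0.149,0,-0.074],[1,-0.465,0.223,0,-0.111],[1,-0.62,0.298,0,-0.148],[1,-0.775,0.372,0,-0.185]]'
python3 -m handwheel '[[1,-0.17,-0.023,0,-0.037],[1,-0.341,-0.046,0,-0.074],[1,-0.511,-0.07,0,-0.111],[1,-0.682,-0.093,0,-0.148],[1,-0.852,-0.116,0,-0.185]]'
python3 -m handwheel '[[1,-0.13,-0.113,0,-0.037],[1,-0.26,-0.226,0,-0.074],[1,-0.39,-0.34,0,-0.111],[1,-0.5,-0.436,0,-0.148],[1,-0.58,-0.505,0,-0.17],[1,-0.648,-0.565,0,-0.185],[1,-0.648,-0.565,0,-0.185],[1,-0.648,-0.565,0,-0.185]]'
python3 - <<'E'
from h import *
plan(((.5104,-.3422,.108),79.3,1,0))
s=env.observe();c=env.read_camera("wrist");cv2.imwrite("pics/w2.png",c["color"])
c=env.read_camera("scene");cv2.imwrite("pics/s2.png",cv2.resize(c["color"][180:360,100:260],None,fx=3,fy=3))
i=np.zeros((600,800,3),np.uint8);i[:400,:640]=cv2.imread("pics/w2.png");k=cv2.imread("pics/s2.png")
cv2.imwrite("pics/m2.png",np.hstack([cv2.resize(i[:400,:640],(400,250)),cv2.resize(c["color"][170:370,90:330],(400,250)) if 0 else cv2.resize(c["color"][150:350,90:410],(400,250))]))
E
```

```text
t: 5.1
position: [0.4532, 0.3434, 0.2528]
orientation: [[0.81, 0.587, 0.004], [0.587, -0.81, 0.002], [0.005, 0.0, -1.0]]
ft_force: [-0.2, 0.3, -1.1]
width: 0.0314
finger_force: 30.0
t: 5.7
position: [0.4659, 0.1702, 0.2478]
orientation: [[0.35, 0.937, -0.003], [0.937, -0.35, -0.001], [-0.002, -0.003, -1.0]]
ft_force: [0.2, -0.3, -0.4]
width: 0.0315
finger_force: 30.0
t: 6.2
position: [0.4804, -0.001, 0.2479]
orientation: [[-0.221, 0.975, -0.003], [0.975, 0.221, 0.0], [0.001, -0.003, -1.0]]
ft_force: [0.2, 0.8, -0.1]
width: 0.0315
finger_force: 30.0
t: 6.7
position: [0.4947, -0.1721, 0.2478]
orientation: [[-0.72, 0.694, -0.003], [0.694, 0.72, 0.002], [0.003, -0.001, -1.0]]
ft_force: [1.0, -0.4, -1.6]
width: 0.0314
finger_force: 30.0
t: 7.5
position: [0.5092, -0.3418, 0.2481]
orientation: [[-0.982, 0.19, -0.002], [0.19, 0.982, 0.003], [0.003, 0.002, -1.0]]
ft_force: [0.1, 0.0, -0.5]
width: 0.0314
finger_force: 30.0
t 7.5 pos [ 0.5092 -0.3418  0.2481] ty 79.04 q1,q6 [ -38.9 -117.9] w 0.0314 ff 30.0
   [-0.008 -0.002  0.7  ] -0.0015
  at [ 0.51  -0.342  0.108] ty 79.3 q6~ -113.1
```

View pics/m2.png

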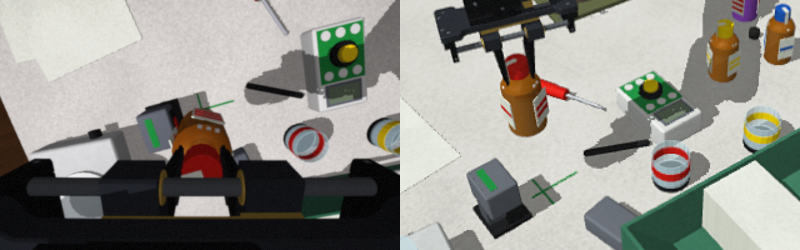

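Wrist and scene views: the red bottle is held over the cross, with the window to its left and below in the picture. Next I'll lower it and check the tilt.

```bash
python3 -m handwheel '[[1,-0.004,-0.001,0.08,0],[1,-0.008,-0.002,0.2,0],[1,-0.008,-0.002,0.34,0],[1,-0.008,-0.002,0.48,0],[1,-0.008,-0.002,0.6,0],[1,-0.008,-0.002,0.68,0],[1,-0.008,-0.002,0.7,0],[1,-0.008,-0.002,0.7,0]]'
python3 - <<'E'
from h import *
plan(((.5104,-.3422,.108),79.3,1,0))
c=env.read_camera("scene");K=np.array([[c["fx"],0,c["cx"]],[0,c["fy"],c["cy"]],[0,0,1.]])
rv=cv2.Rodrigues(np.array(c["R"]))[0]
p=env.observe()["position"];b=p[2]+.0188-.1125
X=np.array([[p[0],p[1],b],[p[0],p[1],b+.085],[p[0],p[1],b+.125]])
print((cv2.projectPoints(X,rv,np.array(c["t"]),K,np.array([c["k1"],0,0,0.]))[0][:,0]-[120,200])*5)
cv2.imwrite("pics/s3.png",cv2.resize(c["color"][200:320,120:280],None,fx=5,fy=5,interpolation=cv2.INTER_CUBIC))
E
```

```text
t: 8.4
position: [0.5112, -0.3426, 0.1094]
orientation: [[-0.982, 0.189, -0.001], [0.189, 0.982, 0.001], [0.001, 0.0, -1.0]]
ft_force: [-0.4, 0.2, -1.0]
width: 0.0318
finger_force: 30.0
t 8.4 pos [ 0.5112 -0.3426  0.1094] ty 79.13 q1,q6 [ -38.8 -118. ] w 0.0318 ff 30.0
   [0.005 0.001 0.007] -0.0009
  at [ 0.51  -0.342  0.108] ty 79.3 q6~ -113.1
[[413.24007025 490.17661739]
 [383.0569166  348.51730027]
 [367.88141121 276.16475836]]
```

View pics/s3.png

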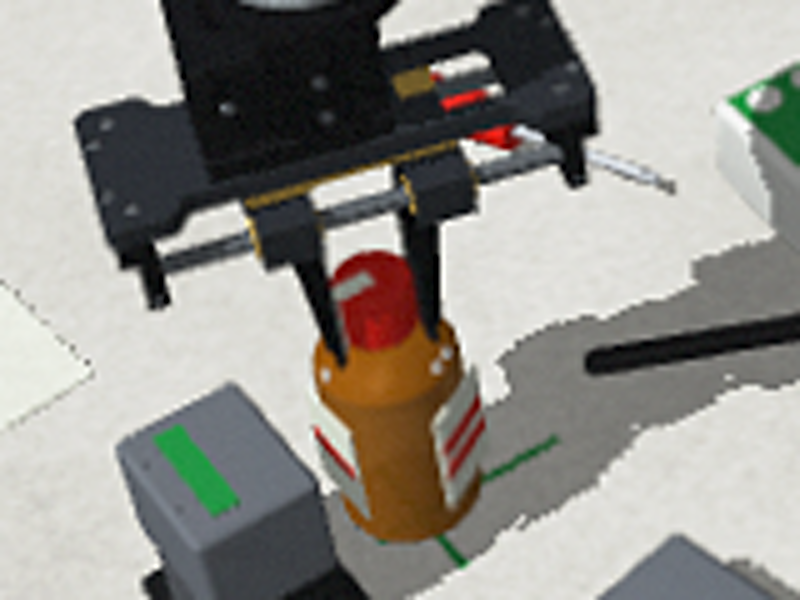

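The bottle hangs upright. Its cap is at (372,278) against a predicted (368,276), and the one-bar panel faces the window. Now hold, then turn.

```bash
H='skip'
python3 -m handwheel '[[1,0.004,0.001,0.004,0],[1,0.004,0.001,0.004,0],[1,0.004,0.001,0.004,0],[1,0.004,0.001,0.004,0],[1,0.004,0.001,0.004,0],[1,0.004,0.001,0.004,0],[1,0.004,0.001,0.004,0],[1,0.004,0.001,0.004,0]]' >/dev/null
python3 -m handwheel '[[1,0,0,0,0.02],[1,0,0,0,0.06],[1,0,0,0,0.1],[1,0,0,0,0.14],[1,0,0,0,0.18],[1,0,0,0,0.22],[1,0,0,0,0.26],[1,0,0,0,0.3]]' >/dev/null
python3 -m handwheel '[[1,0,0,0,0.04],[1,0,0,0,0.08],[1,0,0,0,0.12],[1,0,0,0,0.16],[1,0,0,0,0.2],[1,0,0,0,0.24],[1,0,0,0,0.28],[1,0,0,0,0.32]]' >/dev/null
python3 -m handwheel '[[1,0,0,0,0.03],[1,0,0,0,0.046],[1,0,0,0,0.046],[1,0,0,0,0.046],[1,0,0,0,0.046],[1,0,0,0,0.046],[1,0,0,0,0.046],[1,0,0,0,0.046]]' 
python3 -m handwheel '[[1,0,0,0,0],[1,0,0,0,0],[1,0,0,0,0],[1,0,0,0,0],[1,0,0,0,0],[1,0,0,0,0]]'
python3 -c "
from h import *
plan(((.5104,-.3422,.108),-40.7,1,0))"
```

```text
t: 11.65
position: [0.5106, -0.3427, 0.1093]
orientation: [[0.653, 0.757, -0.0], [0.757, -0.653, -0.0], [-0.0, -0.0, -1.0]]
ft_force: [0.4, 0.9, -1.8]
width: 0.0313
finger_force: 30.0
t: 12.25
position: [0.5106, -0.3427, 0.1092]
orientation: [[0.653, 0.757, -0.0], [0.757, -0.653, 0.0], [-0.0, -0.0, -1.0]]
ft_force: [-0.6, 0.2, -0.5]
width: 0.0314
finger_force: 30.0
t 12.25 pos [ 0.5106 -0.3427  0.1092] ty -40.76 q1,q6 [-38.9   1.9] w 0.0314 ff 30.0
   [ 0.001 -0.003  0.006] -0.0003
  at [ 0.51  -0.342  0.108] ty -40.7 q6~ 6.9
```

```bash
python3 -m handwheel '[[1,0,0,0.003,0.02],[1,0,0,0.003,0.06],[1,0,0,0.003,0.1],[1,0,0,0.003,0.14],[1,0,0,0.003,0.18],[1,0,0,0.003,0.22],[1,0,0,0.003,0.26],[1,0,0,0.003,0.3]]' >/dev/null
python3 -m handwheel '[[1,0,0,0,0.04],[1,0,0,0,0.08],[1,0,0,0,0.12],[1,0,0,0,0.16],[1,0,0,0,0.2],[1,0,0,0,0.24],[1,0,0,0,0.28],[1,0,0,0,0.32]]' >/dev/null
python3 -m handwheel '[[1,0,0,0,0.03],[1,0,0,0,0.046],[1,0,0,0,0.046],[1,0,0,0,0.046],[1,0,0,0,0.046],[1,0,0,0,0.046],[1,0,0,0,0.046],[1,0,0,0,0.046]]'
python3 -m handwheel '[[1,0,0,0,0],[1,0,0,0,0],[1,0,0,0,0],[1,0,0,0,0],[1,0,0,0,0],[1,0,0,0,0]]'
python3 - <<'E'
from h import *
plan(((.5104,-.3422,.24),None,1,0),((.6014,-.07,.24),-120,2,0))
c=env.read_camera("scene")
cv2.imwrite("pics/s4.png",cv2.resize(c["color"][200:320,120:280],None,fx=5,fy=5,interpolation=cv2.INTER_CUBIC))
E
```

```text
t: 14.65
position: [0.5107, -0.3427, 0.1087]
orientation: [[0.332, -0.943, 0.0], [-0.943, -0.332, 0.0], [-0.0, -0.0, -1.0]]
ft_force: [-0.0, 0.1, -1.9]
width: 0.0317
finger_force: 30.0
t: 15.25
position: [0.5107, -0.3427, 0.1087]
orientation: [[0.331, -0.943, -0.0], [-0.943, -0.331, 0.0], [-0.0, 0.0, -1.0]]
ft_force: [0.1, 0.3, -1.9]
width: 0.0316
finger_force: 30.0
t 15.25 pos [ 0.5107 -0.3427  0.1087] ty -160.64 q1,q6 [-38.9 121.8] w 0.0316 ff 30.0
   [-0.003  0.    -0.657] 0.0
  at [ 0.51  -0.342  0.24 ] ty -160.6 q6~ 126.8
   [-0.567 -0.44  -0.   ] -0.1129
   [-0.378 -0.61  -0.   ] -0.1129
  at [ 0.601 -0.07   0.24 ] ty -120.0 q6~ 113.4
```

View pics/s4.png

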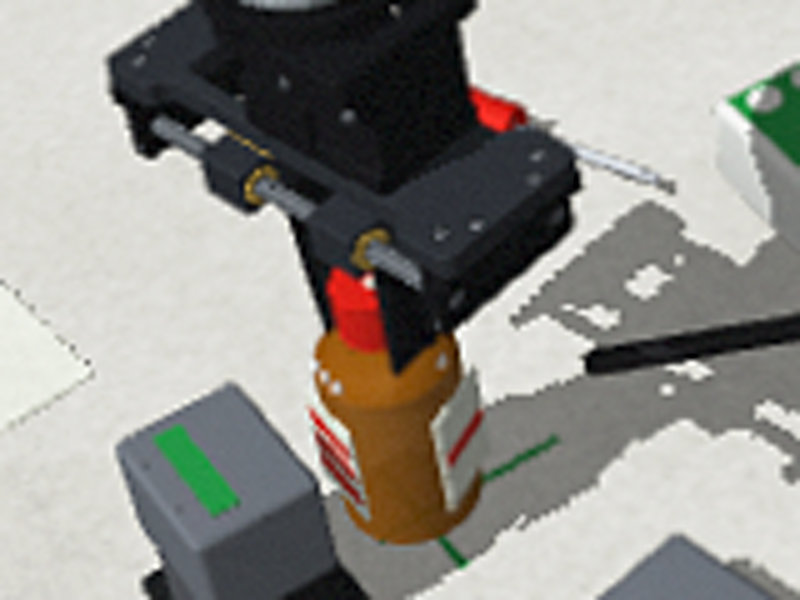

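The three-bar panel is now on the window side, left in the picture. I'll carry it to a hover over the red place and measure the station with the wrist camera.

```bash
python3 -m handwheel '[[1,0,0,-0.08,0],[1,0,0,-0.2,0],[1,0,0,-0.35,0],[1,0,0,-0.5,0],[1,0,0,-0.6,0],[1,0,0,-0.657,0],[1,0,0,-0.657,0]]' | head -2
python3 -m handwheel '[[1,-0.06,-0.05,0,-0.01],[1,-0.17,-0.13,0,-0.02],[1,-0.28,-0.22,0,-0.03],[1,-0.39,-0.3,0,-0.04],[1,-0.5,-0.39,0,-0.05],[1,-0.567,-0.44,0,-0.06]]' | head -2
python3 -c "
from h import *
plan(((.6014,-.07,.24),-150,1,0))"
```

```text
t: 16.0
position: [0.5116, -0.3435, 0.2432]
t: 16.6
position: [0.5558, -0.2035, 0.2379]
t 16.6 pos [ 0.5558 -0.2035  0.2379] ty -149.59 q1,q6 [-25.3 124.3] w 0.0314 ff 30.0
   [-0.46  -0.534 -0.01 ] 0.0023
  at [ 0.601 -0.07   0.24 ] ty -150.0 q6~ 143.4
```

```bash
python3 -m handwheel '[[1,-0.1,-0.1,0,0],[1,-0.2,-0.23,0,0],[1,-0.3,-0.35,0,0],[1,-0.39,-0.45,0,0],[1,-0.46,-0.534,0,0],[1,-0.46,-0.534,0,0],[1,-0.46,-0.534,0,0]]' | head -2
python3 - <<'E'
from h import *
s=env.observe();c=env.read_camera("wrist");cv2.imwrite("pics/w5.png",c["color"])
for X in((.6014,-.1471,.062),(.6014,-.1471,0),(.6014,-.071,0),(.6213,.0295,.062)):print(pix(c,X,s))
np.save("s5.npy",np.r_[s["position"],s["orientation"].ravel()])
E
```

```text
t: 17.3
position: [0.6017, -0.0729, 0.2389]
[358.55246665 124.43873431]
[353.08588535 122.76023157]
[321.7179353 175.8058866]
[262.8847983 251.4153196]
```

View pics/w5.png

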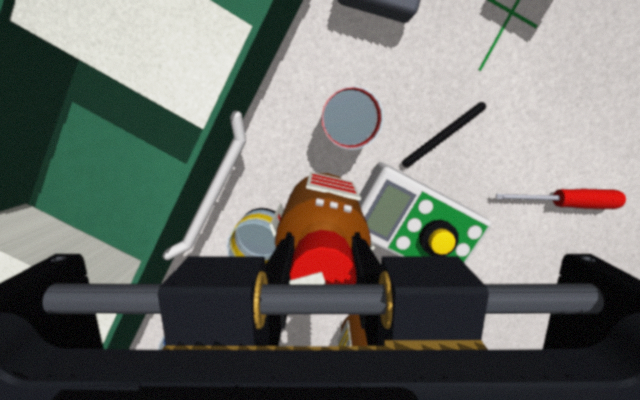

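Wrist view: the red station's rim is centred at about (352,117), spanning x 322–381 and y 87–148. The reader cross is at about (514,12) and the store key at (442,241).

Run:
```python
from h import *
s=env.observe();c=env.read_camera("wrist")
print(pos(c,(351.5,117.5),.062,s),pos(c,(514,12),0,s),pos(c,(442,241),.058,s))
print(np.linalg.norm(pos(c,(322,117),.062,s)-pos(c,(381,117),.062,s)))
# disagreement check: top-camera position
t=env.read_camera("top");print(-np.array(t["R"]).T@np.array(t["t"]))
```

```text
[ 0.61132903 -0.14999539  0.062     ] [ 0.50789301 -0.34416541  0.        ] [ 0.44779205 -0.08500518  0.058     ]
0.06092781876882864
[ 0.24877626 -0.01992316  1.15800014]
```

The coloured ring on each station is the band at about 40 mm height, not the rim. With that height both cameras agree on the red station at about (0.609, -0.150), so I'll place the bottle at (0.609, -0.073).

```bash
python3 -c "
from h import *
plan(((.609,-.0725,.0937),None,1,0))"
```

```text
t 17.45 pos [ 0.6018 -0.0741  0.2396] ty -149.89 q1,q6 [-12.1 137.8] w 0.0315 ff 30.0
   [ 0.011 -0.036  0.729] 0.0
  at [ 0.609 -0.072  0.094] ty -149.9 q6~ 143.1
```

```bash
python3 -m handwheel '[[1,0.011,-0.036,0.1,0],[1,0.011,-0.036,0.25,0],[1,0.011,-0.036,0.4,0],[1,0.011,-0.036,0.53,0],[1,0.011,-0.036,0.63,0],[1,0.011,-0.036,0.69,0],[1,0.011,-0.036,0.72,0],[1,0.011,-0.036,0.729,0]]' | head -3
python3 -m handwheel '[[1,0,0,0.001,0],[1,0,0,0.001,0],[0.5,0,0,0.001,0],[0,0,0,0.001,0],[-0.5,0,0,0.001,0],[-1,0,0,0.001,0],[-1,0,0,0.001,0],[-1,0,0,0.001,0]]' | head -5
python3 -m handwheel '[[-1,0,0,-0.1,0],[-1,0,0,-0.3,0],[-1,0,0,-0.5,0],[-1,0,0,-0.7,0],[-1,0,0,-0.7,0]]' | head -2
python3 - <<'E'
from h import *
s=env.observe()
t=env.read_camera("top")["color"];cv2.imwrite("pics/t6.png",cv2.resize(t[130:250,155:315],None,fx=5,fy=5,interpolation=cv2.INTER_CUBIC))
plan(((.4386,.0944,.22),0,1,0))
E
```

```text
t: 18.25
position: [0.6095, -0.0721, 0.0941]
orientation: [[0.502, -0.865, -0.0], [-0.865, -0.502, -0.0], [-0.0, 0.0, -1.0]]
t: 19.05
position: [0.6096, -0.0717, 0.0942]
orientation: [[0.502, -0.865, 0.0], [-0.865, -0.502, -0.0], [0.0, -0.0, -1.0]]
ft_force: [-0.5, 0.4, 0.5]
width: 0.0662
t: 19.55
position: [0.6131, -0.0724, 0.2425]
t 19.6 pos [ 0.6116 -0.0721  0.2388] ty -149.84 q1,q6 [-11.7 138.1] w 0.095 ff 0.0
   [-1.155  0.33   0.086] -0.8325
  at [0.439 0.094 0.22 ] ty -0.0 q6~ 12.1
```

View pics/t6.png

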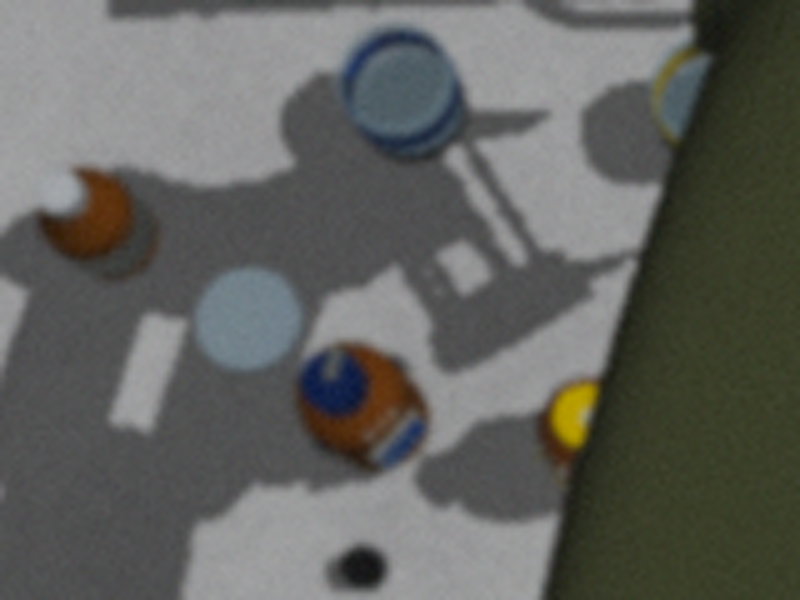

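Blue (334,381) and yellow (around 584,415) haven't moved. On to yellow.

```bash
cat >> h.py <<'E'
HUE={"red":0,"yellow":28,"blue":112}
def cap(c,col,X,s,z=.125):
    """cap-top centre (world) and strip yaw from wrist image near predicted X"""
    u,v=pix(c,X,s).astype(int);r=40;y0,x0=max(v-r,0),max(u-r,0)
    I=c["color"][y0:v+r,x0:u+r];k=6;I=cv2.resize(I,None,fx=k,fy=k,interpolation=cv2.INTER_CUBIC)
    h=cv2.cvtColor(I,cv2.COLOR_BGR2HSV).astype(int)
    m=(abs((h[...,0]-HUE[col]+90)%180-90)<8)&(h[...,1]>150);top=np.percentile(h[...,2][m],80)
    m=(m&(h[...,2]>.8*top)).astype(np.uint8)
    n,l,st,_=cv2.connectedComponentsWithStats(m);m=l==1+st[1:,4].argmax()
    pts=cv2.findNonZero(m.astype(np.uint8));hull=cv2.convexHull(pts);(cx,cy),ax,_=cv2.fitEllipse(hull)
    d=np.hypot(*(np.indices(m.shape)[::-1]-np.array([cx,cy])[:,None,None]))
    wm=(d<max(ax)/2)&(h[...,1]<110)&(h[...,2]>130)
    n,l,st,_=cv2.connectedComponentsWithStats(wm.astype(np.uint8));wm=l==1+st[1:,4].argmax()
    q=np.argwhere(wm)[:,::-1];g=q.mean(0);f=lambda p:pos(c,((p[0]+.5)/k-.5+x0,(p[1]+.5)/k-.5+y0),z,s)
    e=np.linalg.svd(q-g,full_matrices=0)[2][0];e*=np.sign(e@(g-[cx,cy]))
    A=f((cx,cy));print("cap",A.round(4),"axes",np.round(np.array(ax)/k,1),"yaw pca",yaw(f(g+e*20)-f(g)).round(1),"centroid",yaw(f(g)-A).round(1),"n",len(q)/k/k)
    return A
E
python3 - <<'E'
from h import *
c=dict(env.read_camera("wrist"));c["color"]=cv2.imread("pics/w1.png")
a=np.radians(-53.93);R=np.array([[-np.sin(a),np.cos(a),0],[np.cos(a),np.sin(a),0],[0,0,-1]])
cap(c,"red",(.451,.342,.125),{"position":np.array([.4494,.3407,.2207]),"orientation":R})
plan(((.4386,.0944,.22),30,3,-1))
E
```

```text
cap [0.453  0.3432 0.125 ] axes [34.1 37. ] yaw pca 142.4 centroid 145.1 n 161.11111111111111
t 19.65 pos [ 0.6102 -0.0718  0.2357] ty -149.85 q1,q6 [-11.7 138.1] w 0.0955 ff 0.0
   [-0.383  0.108  0.025] -0.333
   [-0.286 -0.278  0.025] -0.333
   [ 0.097 -0.386  0.025] -0.333
  at [0.439 0.094 0.22 ] ty 30.0 q6~ -17.9
```

```bash
python3 -m handwheel '[[-1,-0.1,0.03,0.01,-0.04],[-1,-0.2,0.06,0.02,-0.08],[-1,-0.3,0.08,0.025,-0.12],[-1,-0.383,0.108,0.025,-0.16],[-1,-0.383,0.108,0.025,-0.2],[-1,-0.383,0.108,0.025,-0.24],[-1,-0.383,0.108,0.025,-0.28],[-1,-0.383,0.108,0.025,-0.32]]' | head -2
python3 -m handwheel '[[-1,-0.1,-0.1,0.01,-0.04],[-1,-0.2,-0.2,0.02,-0.08],[-1,-0.286,-0.278,0.025,-0.12],[-1,-0.286,-0.278,0.025,-0.16],[-1,-0.286,-0.278,0.025,-0.2],[-1,-0.286,-0.278,0.025,-0.24],[-1,-0.286,-0.278,0.025,-0.28],[-1,-0.286,-0.278,0.025,-0.32]]' | head -2
python3 -m handwheel '[[-1,0.05,-0.2,0.01,-0.04],[-1,0.097,-0.386,0.025,-0.08],[-1,0.097,-0.386,0.025,-0.12],[-1,0.097,-0.386,0.025,-0.16],[-1,0.097,-0.386,0.025,-0.2],[-1,0.097,-0.386,0.025,-0.24],[-1,0.097,-0.386,0.025,-0.28],[-1,0.097,-0.386,0.025,-0.32]]' | head -2
python3 - <<'E'
from h import *
s=env.observe();c=env.read_camera("wrist")
A=cap(c,"yellow",(.4386,.0944,.125),s)
plan(((A[0],A[1],.093),None,1,0))
E
```

```text
t: 20.45
position: [0.5511, -0.0161, 0.2264]
t: 21.25
position: [0.4962, 0.0416, 0.2215]
t: 22.05
position: [0.4437, 0.1012, 0.2165]
cap [0.4398 0.0957 0.125 ] axes [34.  36.5] yaw pca -112.3 centroid -102.6 n 170.02777777777777
t 22.1 pos [0.4437 0.1012 0.2166] ty 23.44 q1,q6 [  6.1 -17.3] w 0.0948 ff 0.0
   [-0.018 -0.027  0.618] 0.0
  at [0.44  0.096 0.093] ty 23.4 q6~ -11.2
```

```bash
python3 -m handwheel '[[-1,-0.018,-0.027,0.15,0],[-1,-0.018,-0.027,0.35,0],[-1,-0.018,-0.027,0.52,0],[-1,-0.018,-0.027,0.618,0],[-1,-0.018,-0.027,0.618,0],[-1,-0.018,-0.027,0.618,0],[-1,-0.018,-0.027,0.618,0]]' | head -2
python3 -m handwheel '[[0.6,0,0,0,0],[0.8,0,0,0,0],[0.8,0,0,0,0],[1,0,0,0,0],[1,0,0,0,0],[1,0,0,0,0],[1,0,0,0,0],[1,0,0,0,0]]' | head -2
python3 -m handwheel '[[1,0,0,0,0],[1,0,0,0,0],[1,0,0,0,0],[1,0,0,0,0]]' | tail -2
python3 -c "
from h import *
p=env.observe()['position']
plan(((p[0],p[1],.24),None,1,0),((.51,-.343,.24),49.6,3,-1),((.51,-.343,.1085),None,1,0))"
```

```text
t: 22.8
position: [0.4423, 0.096, 0.0967]
t: 23.6
position: [0.4413, 0.0959, 0.0954]
width: 0.0314
finger_force: 30.0
t 24.0 pos [0.4412 0.0959 0.0954] ty 22.96 q1,q6 [  5.4 -17.5] w 0.0314 ff 30.0
   [ 0.    -0.    -0.723] 0.0
  at [0.441 0.096 0.24 ] ty 23.0 q6~ -10.7
   [-0.718 -0.18  -0.   ] -0.0493
   [-0.682 -0.289 -0.   ] -0.0493
   [-0.629 -0.39  -0.   ] -0.0493
  at [ 0.51  -0.343  0.24 ] ty 49.6 q6~ -83.5
   [-0.     0.     0.657] 0.0
  at [ 0.51  -0.343  0.108] ty 49.6 q6~ -83.5
```

```bash
python3 -m handwheel '[[1,0,0,-0.05,0],[1,0,0,-0.15,0],[1,0,0,-0.3,0],[1,0,0,-0.45,0],[1,0,0,-0.6,0],[1,0,0,-0.69,0],[1,0,0,-0.723,0],[1,0,0,-0.723,0]]' | head -2
python3 -m handwheel '[[1,-0.08,-0.02,0,-0.01],[1,-0.2,-0.05,0,-0.02],[1,-0.33,-0.083,0,-0.03],[1,-0.46,-0.115,0,-0.04],[1,-0.59,-0.148,0,-0.049],[1,-0.718,-0.18,0,-0.049]]' | head -2
python3 -m handwheel '[[1,-0.136,-0.058,0,-0.01],[1,-0.273,-0.116,0,-0.02],[1,-0.409,-0.173,0,-0.03],[1,-0.546,-0.231,0,-0.04],[1,-0.682,-0.289,0,-0.049]]' | head -2
python3 -m handwheel '[[1,-0.126,-0.078,0,-0.01],[1,-0.252,-0.156,0,-0.02],[1,-0.378,-0.234,0,-0.03],[1,-0.49,-0.305,0,-0.04],[1,-0.58,-0.36,0,-0.05],[1,-0.629,-0.39,0,-0.051],[1,-0.629,-0.39,0,-0.051],[1,-0.629,-0.39,0,-0.051]]' | head -2
python3 -c "
from h import *
plan(((.51,-.343,.1105),49.2,1,0))"
```

```text
t: 24.8
position: [0.4418, 0.096, 0.2412]
t: 25.4
position: [0.4633, -0.0512, 0.2379]
t: 25.9
position: [0.4861, -0.1975, 0.2378]
t: 26.7
position: [0.5092, -0.3422, 0.239]
t 26.7 pos [ 0.5092 -0.3422  0.239 ] ty 49.75 q1,q6 [-38.9 -88.7] w 0.0313 ff 30.0
   [-0.007 -0.001  0.643] 0.0031
  at [ 0.51  -0.343  0.11 ] ty 49.2 q6~ -83.1
```

```bash
cat > snap.py <<'E'
import sys;from h import *
c=env.read_camera("scene");cv2.imwrite(f"pics/{sys.argv[1]}.png",cv2.resize(c["color"][210:320,140:240],None,fx=2.6,fy=2.6,interpolation=cv2.INTER_CUBIC))
plan()
E
python3 -m handwheel '[[1,-0.004,-0.001,0.08,0.003],[1,-0.007,-0.001,0.2,0.003],[1,-0.007,-0.001,0.34,0.003],[1,-0.007,-0.001,0.46,0.003],[1,-0.007,-0.001,0.56,0.003],[1,-0.007,-0.001,0.62,0.003],[1,-0.007,-0.001,0.643,0.003],[1,-0.007,-0.001,0.643,0.003]]' >/dev/null
python3 -m handwheel '[[1,0,0,0,0],[1,0,0,0,0],[1,0,0,0,0],[1,0,0,0,0],[1,0,0,0,0],[1,0,0,0,0],[1,0,0,0,0],[1,0,0,0,0]]' >/dev/null
python3 snap.py y1
python3 -m handwheel '[[1,0,0,0,0.02],[1,0,0,0,0.06],[1,0,0,0,0.1],[1,0,0,0,0.14],[1,0,0,0,0.18],[1,0,0,0,0.22],[1,0,0,0,0.26],[1,0,0,0,0.3]]' >/dev/null
python3 -m handwheel '[[1,0,0,0,0.04],[1,0,0,0,0.08],[1,0,0,0,0.12],[1,0,0,0,0.16],[1,0,0,0,0.2],[1,0,0,0,0.24],[1,0,0,0,0.28],[1,0,0,0,0.32]]' >/dev/null
python3 -m handwheel '[[1,0,0,0,0.03],[1,0,0,0,0.046],[1,0,0,0,0.046],[1,0,0,0,0.046],[1,0,0,0,0.046],[1,0,0,0,0.046],[1,0,0,0,0.046],[1,0,0,0,0.046]]' >/dev/null
python3 -m handwheel '[[1,0,0,0,0],[1,0,0,0,0],[1,0,0,0,0],[1,0,0,0,0],[1,0,0,0,0],[1,0,0,0,0]]' >/dev/null
python3 snap.py y2
python3 -m handwheel '[[1,0,0,0,0.02],[1,0,0,0,0.06],[1,0,0,0,0.1],[1,0,0,0,0.14],[1,0,0,0,0.18],[1,0,0,0,0.22],[1,0,0,0,0.26],[1,0,0,0,0.3]]' >/dev/null
python3 -m handwheel '[[1,0,0,0,0.04],[1,0,0,0,0.08],[1,0,0,0,0.12],[1,0,0,0,0.16],[1,0,0,0,0.2],[1,0,0,0,0.24],[1,0,0,0,0.28],[1,0,0,0,0.32]]' >/dev/null
python3 -m handwheel '[[1,0,0,0,0.03],[1,0,0,0,0.046],[1,0,0,0,0.046],[1,0,0,0,0.046],[1,0,0,0,0.046],[1,0,0,0,0.046],[1,0,0,0,0.046],[1,0,0,0,0.046]]' >/dev/null
python3 -m handwheel '[[1,0,0,0,0],[1,0,0,0,0],[1,0,0,0,0],[1,0,0,0,0],[1,0,0,0,0],[1,0,0,0,0]]' >/dev/null
python3 snap.py y3
python3 -c "
from h import *
cv2.imwrite('pics/ym.png',np.hstack([cv2.imread(f'pics/y{k}.png') for k in(1,2,3)]))
plan(((.51,-.343,.24),None,1,0),((.62,.04,.24),-150,2,0))"
```

```text
t 28.35 pos [ 0.5105 -0.3441  0.1114] ty 49.23 q1,q6 [-39.  -88.2] w 0.0312 ff 30.0
t 31.4 pos [ 0.5105 -0.3441  0.1114] ty -70.65 q1,q6 [-39.   31.7] w 0.0315 ff 30.0
t 34.45 pos [ 0.5105 -0.3441  0.1115] ty 169.48 q1,q6 [-39.  151.6] w 0.0318 ff 30.0
t 34.45 pos [ 0.5105 -0.3441  0.1115] ty 169.48 q1,q6 [-39.  151.6] w 0.0318 ff 30.0
   [-0.005  0.003 -0.643] 0.0
  at [ 0.51  -0.343  0.24 ] ty 169.5 q6~ -203.4
   [-0.992 -0.096 -0.   ] -0.1126
   [-0.897 -0.433 -0.   ] -0.1126
  at [0.62 0.04 0.24] ty -150.0 q6~ 153.7
```

View pics/ym.png

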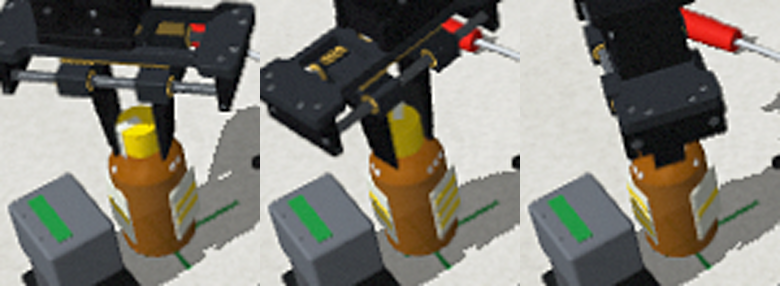

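All three readings show the right panel (one, two, three bars) facing the reader on the left. Next I'll carry yellow to its place, travelling higher to clear red.

```bash
python3 -m handwheel '[[1,0,0,-0.08,0],[1,0,0,-0.2,0],[1,0,0,-0.35,0],[1,0,0,-0.5,0],[1,0,0,-0.65,0],[1,0,0,-0.79,0],[1,0,0,-0.85,0],[1,0,0,-0.85,0]]' | head -2
python3 -c "
from h import *
plan(((.6283,.108,.28),-140,3,0))"
```

```text
t: 35.25
position: [0.5114, -0.3448, 0.285]
t 35.25 pos [ 0.5114 -0.3448  0.285 ] ty 169.48 q1,q6 [-39.  151.6] w 0.0313 ff 30.0
   [-0.778 -0.054  0.006] -0.0936
   [-0.729 -0.277  0.006] -0.0936
   [-0.617 -0.476  0.006] -0.0936
  at [0.628 0.108 0.28 ] ty -140.0 q6~ 149.8
```

```bash
python3 -m handwheel '[[1,-0.08,-0.005,0.006,-0.02],[1,-0.2,-0.014,0.006,-0.04],[1,-0.35,-0.024,0.006,-0.06],[1,-0.5,-0.035,0.006,-0.08],[1,-0.64,-0.045,0.006,-0.094],[1,-0.778,-0.054,0.006,-0.094]]' | head -2
python3 -m handwheel '[[1,-0.146,-0.055,0.006,-0.02],[1,-0.292,-0.111,0.006,-0.04],[1,-0.437,-0.166,0.006,-0.06],[1,-0.583,-0.222,0.006,-0.08],[1,-0.729,-0.277,0.006,-0.094]]' | head -2
python3 -m handwheel '[[1,-0.123,-0.095,0.006,-0.02],[1,-0.247,-0.19,0.006,-0.04],[1,-0.37,-0.286,0.006,-0.06],[1,-0.49,-0.38,0.006,-0.08],[1,-0.57,-0.44,0.006,-0.094],[1,-0.617,-0.476,0.006,-0.094],[1,-0.617,-0.476,0.006,-0.094],[1,-0.617,-0.476,0.006,-0.094]]' | head -2
cat >> h.py <<'E'
def ring(c,col,X,s,z=.04):
    u,v=pix(c,X,s);h=cv2.cvtColor(c["color"],cv2.COLOR_BGR2HSV).astype(int);yy,xx=np.indices(h.shape[:2])
    m=(abs((h[...,0]-HUE[col]+90)%180-90)<10)&(h[...,1]>80)&(h[...,2]>40)&(np.hypot(xx-u,yy-v)<40)
    e=cv2.fitEllipse(cv2.convexHull(cv2.findNonZero(m.astype(np.uint8))));print("pred",u.round(1),v.round(1),"ell",np.round(e[0],1),np.round(e[1],1),m.sum(),"->",pos(c,e[0],z,s).round(4))
E
python3 - <<'E'
from h import *
s=env.observe();c=env.read_camera("wrist");cv2.imwrite("pics/w7.png",c["color"])
ring(c,"yellow",(.629,.031,.04),s); ring(c,"red",(.609,-.15,.04),s)
plan(((.6283,.108,.0965),None,1,0))
E
```

```text
t: 35.85
position: [0.5488, -0.1915, 0.2778]
t: 36.35
position: [0.5876, -0.0406, 0.2766]
t: 37.15
position: [0.6265, 0.1084, 0.2768]
pred 361.8 125.6 ell [359.4 123.6] [52.5 55. ] 317 -> [0.6327 0.0311 0.04  ]
pred 482.4 11.7 ell [481.3   9.6] [58.6 84.5] 774 -> [ 0.6116 -0.1506  0.04  ]
t 37.2 pos [0.6266 0.1081 0.2772] ty -139.84 q1,q6 [  5.  144.8] w 0.0312 ff 30.0
   [ 0.006 -0.007  0.904] 0.0
  at [0.628 0.108 0.096] ty -139.8 q6~ 149.6
```

```bash
python3 -m handwheel '[[1,0.011,-0.013,0.1,0],[1,0.011,-0.013,0.28,0],[1,0.011,-0.013,0.48,0],[1,0.011,-0.013,0.66,0],[1,0.011,-0.013,0.78,0],[1,0.011,-0.013,0.86,0],[1,0.011,-0.013,0.9,0],[1,0.011,-0.013,0.904,0]]' | head -2
python3 -m handwheel '[[1,0,0,0,0],[1,0,0,0,0],[0.5,0,0,0,0],[0,0,0,0,0],[-0.5,0,0,0,0],[-1,0,0,0,0],[-1,0,0,0,0],[-1,0,0,0,0]]' | head -5
python3 -m handwheel '[[-1,0,0,-0.1,0],[-1,0,0,-0.3,0],[-1,0,0,-0.5,0],[-1,0,0,-0.7,0],[-1,0,0,-0.7,0]]' | head -2
python3 -c "
from h import *
plan(((.4603,.2207,.22),-90,3,0))"
```

```text
t: 38.0
position: [0.6302, 0.1085, 0.0967]
t: 38.8
position: [0.6304, 0.109, 0.0972]
orientation: [[0.646, -0.763, 0.0], [-0.763, -0.646, 0.0], [0.0, -0.0, -1.0]]
ft_force: [0.6, -0.0, -0.3]
width: 0.0662
t: 39.3
position: [0.6339, 0.1093, 0.2457]
t 39.3 pos [0.6339 0.1093 0.2457] ty -139.76 q1,q6 [  5.  144.8] w 0.0946 ff 0.0
   [-0.329  0.101  0.039] -0.0921
   [-0.344  0.003  0.039] -0.0921
   [-0.331 -0.095  0.039] -0.0921
  at [0.46  0.221 0.22 ] ty -90.0 q6~ 115.6
```

```bash
python3 -m handwheel '[[-1,-0.16,0.05,0.02,-0.04],[-1,-0.329,0.101,0.039,-0.08],[-1,-0.329,0.101,0.039,-0.092]]' | head -2
python3 -m handwheel '[[-1,-0.16,0,0.02,-0.04],[-1,-0.344,0.003,0.039,-0.08],[-1,-0.344,0.003,0.039,-0.092]]' | head -2
python3 -m handwheel '[[-1,-0.16,-0.04,0.02,-0.04],[-1,-0.331,-0.095,0.039,-0.08],[-1,-0.331,-0.095,0.039,-0.092],[-1,-0.331,-0.095,0.039,-0.092],[-1,-0.331,-0.095,0.039,-0.092],[-1,-0.331,-0.095,0.039,-0.092]]' | head -2
python3 - <<'E'
from h import *
s=env.observe();c=env.read_camera("wrist");cv2.imwrite("pics/w8.png",c["color"])
ring(c,"blue",(.641,.204,.04),s);
A=cap(c,"blue",(.462,.222,.125),s)
plan(((A[0],A[1],.094),None,1,0))
E
```

```text
t: 39.6
position: [0.5692, 0.1478, 0.2276]
t: 39.9
position: [0.5112, 0.1849, 0.2198]
t: 40.5
position: [0.4569, 0.2202, 0.2136]
pred 339.5 -7.3 ell [336.4  -1. ] [56.9 62.3] 431 -> [0.6357 0.2069 0.04  ]
cap [0.4637 0.2233 0.125 ] axes [35.4 36.7] yaw pca -13.3 centroid -12.1 n 196.0
t 40.55 pos [0.457  0.2202 0.2136] ty -90.16 q1,q6 [ 19.7 109.8] w 0.0949 ff 0.0
   [ 0.034 -0.015  0.598] 0.0
  at [0.464 0.223 0.094] ty -90.2 q6~ 115.9
```

Run:
```python
from h import *
c=env.read_camera("wrist");s=env.observe()
u,v=pix(c,(.4637,.2233,.125),s).astype(int);print(u,v)
t=env.read_camera("top")["color"]
cv2.imwrite("pics/m8.png",np.hstack([cv2.resize(c["color"][v-30:v+30,u-30:u+30],(400,400),interpolation=cv2.INTER_CUBIC),cv2.resize(t[130:230,155:255],(400,400),interpolation=cv2.INTER_CUBIC)]))
```

```text
318 199
```

View pics/m8.png

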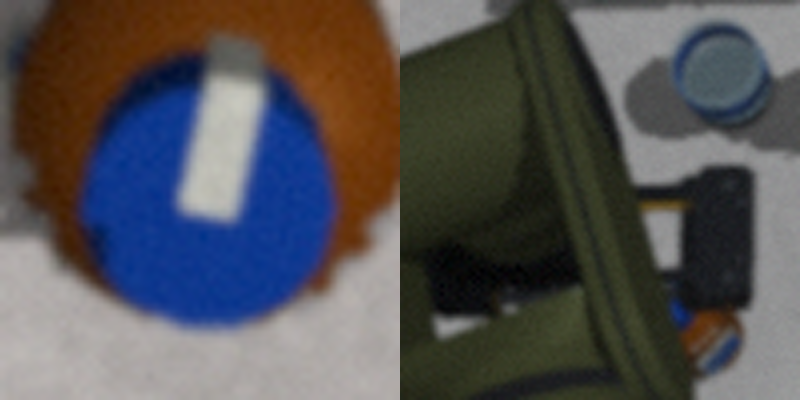

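The strip points about 12° right of image-up, so blue's yaw is about -12°. Grasping now.

```bash
python3 -m handwheel '[[-1,0.032,-0.015,0.15,0],[-1,0.032,-0.015,0.35,0],[-1,0.032,-0.015,0.5,0],[-1,0.032,-0.015,0.598,0],[-1,0.032,-0.015,0.598,0],[-1,0.032,-0.015,0.598,0],[-1,0.032,-0.015,0.598,0]]' | head -2
python3 -m handwheel '[[0.6,0,0,0,0],[0.8,0,0,0,0],[0.8,0,0,0,0],[1,0,0,0,0],[1,0,0,0,0],[1,0,0,0,0],[1,0,0,0,0],[1,0,0,0,0]]' | head -2
python3 -m handwheel '[[1,0,0,0,0],[1,0,0,0,0],[1,0,0,0,0],[1,0,0,0,0]]' | tail -2
python3 -c "
from h import *
p=env.observe()['position']
plan(((p[0],p[1],.25),None,1,0),((.51,-.343,.25),-163,4,0))"
```

```text
t: 41.35
position: [0.4643, 0.2239, 0.0959]
t: 42.15
position: [0.4629, 0.2235, 0.094]
width: 0.0313
finger_force: 30.0
t 42.55 pos [0.4629 0.2235 0.094 ] ty -90.08 q1,q6 [ 19.8 109.9] w 0.0313 ff 30.0
   [-0.    0.   -0.78] 0.0
  at [0.463 0.224 0.25 ] ty -90.1 q6~ 115.9
   [ 0.06   0.708 -0.   ] 0.1013
   [ 0.278  0.654 -0.   ] 0.1013
   [ 0.469  0.534 -0.   ] 0.1013
   [ 0.612  0.36  -0.   ] 0.1013
  at [ 0.51  -0.343  0.25 ] ty -163.0 q6~ 129.1
```

```bash
python3 -m handwheel '[[1,0,0,-0.05,0],[1,0,0,-0.15,0],[1,0,0,-0.3,0],[1,0,0,-0.45,0],[1,0,0,-0.6,0],[1,0,0,-0.72,0],[1,0,0,-0.78,0],[1,0,0,-0.78,0]]' | head -2
python3 -m handwheel '[[1,0.006,0.07,0,0.02],[1,0.015,0.18,0,0.04],[1,0.026,0.31,0,0.06],[1,0.037,0.44,0,0.08],[1,0.048,0.57,0,0.101],[1,0.06,0.708,0,0.101]]' | head -2
python3 -m handwheel '[[1,0.056,0.131,0,0.02],[1,0.111,0.262,0,0.04],[1,0.167,0.392,0,0.06],[1,0.222,0.523,0,0.08],[1,0.278,0.654,0,0.101]]' | head -2
python3 -m handwheel '[[1,0.094,0.107,0,0.02],[1,0.188,0.214,0,0.04],[1,0.281,0.32,0,0.06],[1,0.375,0.427,0,0.08],[1,0.469,0.534,0,0.101]]' | head -2
python3 -m handwheel '[[1,0.122,0.072,0,0.02],[1,0.245,0.144,0,0.04],[1,0.367,0.216,0,0.06],[1,0.48,0.282,0,0.08],[1,0.56,0.33,0,0.101],[1,0.612,0.36,0,0.101],[1,0.612,0.36,0,0.101],[1,0.612,0.36,0,0.101]]' | head -2
python3 -c "
from h import *
plan(((.51,-.343,.109),-163,1,0))"
```

```text
t: 43.35
position: [0.4638, 0.2238, 0.2523]
t: 43.95
position: [0.4736, 0.0809, 0.2476]
t: 44.45
position: [0.4855, -0.0607, 0.2477]
t: 44.95
position: [0.4975, -0.2021, 0.2475]
t: 45.75
position: [0.5104, -0.3421, 0.2489]
t 45.75 pos [ 0.5104 -0.3421  0.2489] ty -162.75 q1,q6 [-38.8 123.9] w 0.0314 ff 30.0
   [0.005 0.003 0.7  ] 0.0014
  at [ 0.51  -0.343  0.109] ty -163.0 q6~ 129.1
```

```bash
python3 -m handwheel '[[1,0.004,0.002,0.08,0.001],[1,0.004,0.002,0.2,0.001],[1,0.004,0.002,0.34,0.001],[1,0.004,0.002,0.48,0.001],[1,0.004,0.002,0.6,0.001],[1,0.004,0.002,0.67,0.001],[1,0.004,0.002,0.7,0.001],[1,0.004,0.002,0.7,0.001]]' >/dev/null
python3 -m handwheel '[[1,0,0,0,0],[1,0,0,0,0],[1,0,0,0,0],[1,0,0,0,0],[1,0,0,0,0],[1,0,0,0,0],[1,0,0,0,0],[1,0,0,0,0]]' >/dev/null
python3 snap.py b1
python3 -m handwheel '[[1,0,0,0,-0.02],[1,0,0,0,-0.06],[1,0,0,0,-0.1],[1,0,0,0,-0.14],[1,0,0,0,-0.18],[1,0,0,0,-0.22],[1,0,0,0,-0.26],[1,0,0,0,-0.3]]' >/dev/null
python3 -m handwheel '[[1,0,0,0,-0.04],[1,0,0,0,-0.08],[1,0,0,0,-0.12],[1,0,0,0,-0.16],[1,0,0,0,-0.2],[1,0,0,0,-0.24],[1,0,0,0,-0.28],[1,0,0,0,-0.32]]' >/dev/null
python3 -m handwheel '[[1,0,0,0,-0.04],[1,0,0,0,-0.08],[1,0,0,0,-0.12],[1,0,0,0,-0.16],[1,0,0,0,-0.2],[1,0,0,0,-0.24],[1,0,0,0,-0.28],[1,0,0,0,-0.32]]' >/dev/null
python3 -m handwheel '[[1,0,0,0,-0.04],[1,0,0,0,-0.08],[1,0,0,0,-0.12],[1,0,0,0,-0.16],[1,0,0,0,-0.2],[1,0,0,0,-0.24],[1,0,0,0,-0.28],[1,0,0,0,-0.32]]' >/dev/null
python3 -m handwheel '[[1,0,0,0,-0.04],[1,0,0,0,-0.065],[1,0,0,0,-0.073],[1,0,0,0,-0.073],[1,0,0,0,-0.073],[1,0,0,0,-0.073],[1,0,0,0,-0.073],[1,0,0,0,-0.073]]' >/dev/null
python3 -m handwheel '[[1,0,0,0,0],[1,0,0,0,0],[1,0,0,0,0],[1,0,0,0,0],[1,0,0,0,0],[1,0,0,0,0]]' >/dev/null
python3 snap.py b2
python3 -m handwheel '[[1,0,0,0,0.02],[1,0,0,0,0.06],[1,0,0,0,0.1],[1,0,0,0,0.14],[1,0,0,0,0.18],[1,0,0,0,0.22],[1,0,0,0,0.26],[1,0,0,0,0.3]]' >/dev/null
python3 -m handwheel '[[1,0,0,0,0.04],[1,0,0,0,0.08],[1,0,0,0,0.12],[1,0,0,0,0.16],[1,0,0,0,0.2],[1,0,0,0,0.24],[1,0,0,0,0.28],[1,0,0,0,0.32]]' >/dev/null
python3 -m handwheel '[[1,0,0,0,0.03],[1,0,0,0,0.046],[1,0,0,0,0.046],[1,0,0,0,0.046],[1,0,0,0,0.046],[1,0,0,0,0.046],[1,0,0,0,0.046],[1,0,0,0,0.046]]' >/dev/null
python3 -m handwheel '[[1,0,0,0,0],[1,0,0,0,0],[1,0,0,0,0],[1,0,0,0,0],[1,0,0,0,0],[1,0,0,0,0]]' >/dev/null
python3 snap.py b3
python3 - <<'E'
from h import *
b=[cv2.imread(f'pics/b{k}.png') for k in(1,2,3)];print(b[0].shape)
t=env.read_camera("top")["color"][125:225,205:405]
cv2.imwrite('pics/bm.png',np.vstack([np.hstack(b),cv2.resize(t,(780,300),interpolation=cv2.INTER_CUBIC)]))
E
```

```text
t 47.4 pos [ 0.5105 -0.3437  0.11  ] ty -162.98 q1,q6 [-38.9 124. ] w 0.0316 ff 30.0
t 52.05 pos [ 0.5106 -0.3437  0.11  ] ty 76.96 q1,q6 [ -38.9 -115.9] w 0.0313 ff 30.0
t 55.1 pos [ 0.5106 -0.3437  0.1101] ty -42.92 q1,q6 [-38.9   4. ] w 0.0318 ff 30.0
(286, 260, 3)
```

View pics/bm.png

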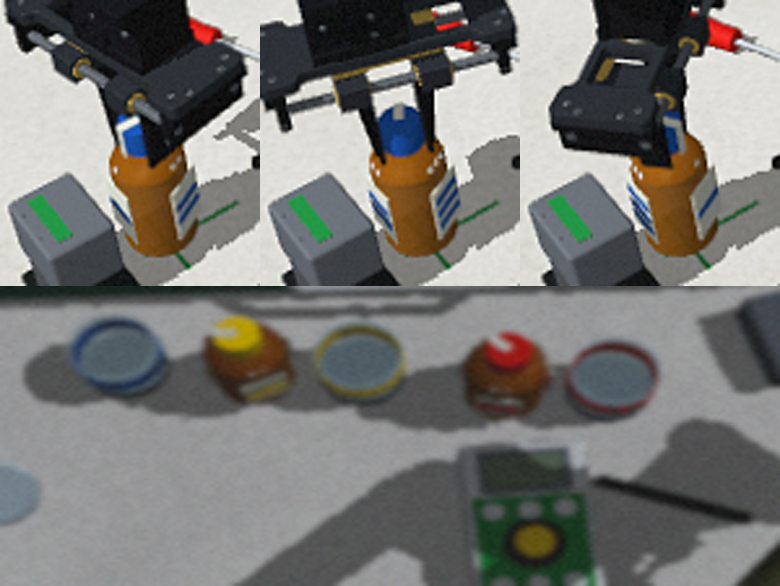

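The readings all look right, and the red and yellow bottles stand to the left of their stations. Now I'll compute the blue carry and check the placed caps numerically.

Run:
```python
from h import *
c=env.read_camera("top")
f=lambda u,v,z:pos(c,(205+(u+.5)/3.9-.5,125+(v-286+.5)/3-.5),z).round(4)
print("red cap",f(509,350,.125),"yel cap",f(236,336,.125),"key",f(536,541,.058))
plan(((.51,-.343,.285),None,1,0),((.64,.281,.285),-125,4,0))
```

```text
red cap [ 0.6078 -0.0722  0.125 ] yel cap [0.6273 0.109  0.125 ] key [ 0.4523 -0.0863  0.058 ]
t 55.2 pos [ 0.5106 -0.3437  0.1101] ty -42.92 q1,q6 [-38.9   4. ] w 0.0315 ff 30.0
   [ 0.001 -0.005 -0.875] 0.0
  at [ 0.51  -0.343  0.285] ty -42.9 q6~ 9.0
   [ 0.682 -0.412 -0.   ] 0.114
   [ 0.494 -0.625 -0.   ] 0.114
   [ 0.244 -0.759 -0.   ] 0.114
   [-0.038 -0.796 -0.   ] 0.114
  at [0.64  0.281 0.285] ty -125.0 q6~ 148.7
```

```bash
python3 -m handwheel '[[1,0,0,-0.08,0],[1,0,0,-0.2,0],[1,0,0,-0.35,0],[1,0,0,-0.5,0],[1,0,0,-0.65,0],[1,0,0,-0.8,0],[1,0,0,-0.875,0],[1,0,0,-0.875,0]]' | head -2
python3 -m handwheel '[[1,0.07,-0.04,0,0.02],[1,0.17,-0.1,0,0.04],[1,0.3,-0.18,0,0.06],[1,0.43,-0.26,0,0.08],[1,0.56,-0.34,0,0.1],[1,0.682,-0.412,0,0.114]]' | head -2
python3 -m handwheel '[[1,0.099,-0.125,0,0.023],[1,0.198,-0.25,0,0.046],[1,0.296,-0.375,0,0.068],[1,0.395,-0.5,0,0.091],[1,0.494,-0.625,0,0.114]]' | head -2
python3 -m handwheel '[[1,0.049,-0.152,0,0.023],[1,0.098,-0.304,0,0.046],[1,0.146,-0.455,0,0.068],[1,0.195,-0.607,0,0.091],[1,0.244,-0.759,0,0.114]]' | head -2
python3 -m handwheel '[[1,-0.008,-0.159,0,0.023],[1,-0.015,-0.318,0,0.046],[1,-0.023,-0.478,0,0.068],[1,-0.03,-0.62,0,0.091],[1,-0.036,-0.73,0,0.114],[1,-0.038,-0.796,0,0.114],[1,-0.038,-0.796,0,0.114],[1,-0.038,-0.796,0,0.114]]' | head -2
python3 - <<'E'
from h import *
s=env.observe();c=env.read_camera("wrist")
ring(c,"blue",(.641,.204,.04),s);ring(c,"yellow",(.631,.031,.04),s)
plan(((.6395,.281,.095),None,1,0))
E
```

```text
t: 56.0
position: [0.5117, -0.3446, 0.2893]
t: 56.6
position: [0.5423, -0.1861, 0.2826]
t: 57.1
position: [0.5748, -0.0303, 0.2826]
t: 57.6
position: [0.6074, 0.1256, 0.2825]
t: 58.4
position: [0.6403, 0.2797, 0.2839]
pred 371.5 139.1 ell [367.8 136.5] [51.7 53.2] 424 -> [0.6463 0.206  0.04  ]
pred 498.5 61.6 ell [495.4  63.7] [55.7 74.9] 1178 -> [0.631  0.0351 0.04  ]
t 58.45 pos [0.6405 0.2793 0.2844] ty -125.0 q1,q6 [ 19.2 144.2] w 0.0314 ff 30.0
   [-0.008 -0.005  0.947] 0.0
  at [0.64  0.281 0.095] ty -125.0 q6~ 148.7
```

```bash
python3 -m handwheel '[[1,0.001,-0.02,0.1,0],[1,0.001,-0.02,0.28,0],[1,0.001,-0.02,0.48,0],[1,0.001,-0.02,0.66,0],[1,0.001,-0.02,0.8,0],[1,0.001,-0.02,0.89,0],[1,0.001,-0.02,0.935,0],[1,0.001,-0.02,0.947,0]]' | head -2
python3 -m handwheel '[[1,0,0,0,0],[1,0,0,0,0],[0.5,0,0,0,0],[0,0,0,0,0],[-0.5,0,0,0,0],[-1,0,0,0,0],[-1,0,0,0,0],[-1,0,0,0,0]]' | head -5
python3 -m handwheel '[[-1,0,0,-0.1,0],[-1,0,0,-0.3,0],[-1,0,0,-0.5,0],[-1,0,0,-0.7,0],[-1,0,0,-0.9,0],[-1,0,0,-0.9,0]]' | head -2
python3 -c "
from h import *
plan(((.451,-.086,.2),-90,3,0))"
```

```text
t: 59.25
position: [0.6431, 0.283, 0.0953]
t: 60.05
position: [0.6432, 0.2836, 0.0958]
orientation: [[0.819, -0.574, 0.0], [-0.574, -0.819, 0.0], [0.0, -0.0, -1.0]]
ft_force: [0.1, -0.3, 0.2]
width: 0.0664
t: 60.65
position: [0.646, 0.2846, 0.285]
t 60.65 pos [0.646  0.2846 0.285 ] ty -125.0 q1,q6 [ 19.4 144.4] w 0.0947 ff 0.0
   [0.087 0.694 0.135] -0.0648
   [-0.055  0.697  0.135] -0.0648
   [-0.195  0.672  0.135] -0.0648
  at [ 0.451 -0.086  0.2  ] ty -90.0 q6~ 79.2
```

```bash
python3 -m handwheel '[[1,0.02,0.14,0,-0.02],[1,0.04,0.32,0.02,-0.04],[1,0.06,0.5,0.06,-0.065],[1,0.087,0.694,0.135,-0.065]]' | head -2
python3 -m handwheel '[[1,-0.014,0.17,0.03,-0.02],[1,-0.028,0.35,0.06,-0.04],[1,-0.04,0.52,0.1,-0.065],[1,-0.055,0.697,0.135,-0.065]]' | head -2
python3 -m handwheel '[[1,-0.05,0.17,0.03,-0.02],[1,-0.1,0.34,0.06,-0.04],[1,-0.15,0.51,0.1,-0.065],[1,-0.195,0.672,0.135,-0.065],[1,-0.195,0.672,0.135,-0.065],[1,-0.195,0.672,0.135,-0.065],[1,-0.195,0.672,0.135,-0.065],[1,-0.195,0.672,0.135,-0.065]]'
python3 - <<'E'
from h import *
s=env.observe();c=env.read_camera("wrist")
for X in((.45,-.086,.058),):ring(c,"yellow",X,s,.058)
t=env.read_camera("top")
for col,X in(("red",(.6095,-.072,.125)),("yellow",(.6302,.1085,.125)),("blue",(.643,.283,.125))):
    u,v=map(int,(cv2.projectPoints(np.array([X]),cv2.Rodrigues(np.array(t["R"]))[0],np.array(t["t"]),np.array([[t["fx"],0,t["cx"]],[0,t["fy"],t["cy"]],[0,0,1.]]),np.array([t["k1"],0,0,0.]))[0].ravel()))
    h=cv2.cvtColor(t["color"],cv2.COLOR_BGR2HSV).astype(int)[v-14:v+15,u-14:u+15]
    m=(abs((h[...,0]-HUE[col]+90)%180-90)<9)&(h[...,1]>(190))&(h[...,2]>60)
    q=np.argwhere(m);print(col,len(q),pos(t,(u-14+(q[:,1].min()+q[:,1].max())/2,v-14+(q[:,0].min()+q[:,0].max())/2),.125).round(4) if len(q) else None)
plan(((.45,-.086,.075),None,1,0))
E
```

```text
t: 61.05
position: [0.5774, 0.1592, 0.249]
t: 61.45
position: [0.5114, 0.0351, 0.2206]
t: 62.25
position: [0.4478, -0.0869, 0.1949]
orientation: [[1.0, 0.003, 0.0], [0.003, -1.0, 0.0], [0.0, -0.0, -1.0]]
ft_force: [0.3, -0.0, 0.8]
width: 0.0008
finger_force: 0.0
pred 321.8 191.3 ell [321.2 190.8] [31.6 32.2] 808 -> [ 0.4505 -0.0854  0.058 ]
red 0 None
yellow 108 [0.6254 0.1068 0.125 ]
blue 53 [0.6395 0.2796 0.125 ]
t 62.35 pos [ 0.4477 -0.0869  0.1949] ty -89.82 q1,q6 [-17.7  72.1] w 0.0002 ff 0.0
   [ 0.011 -0.004  0.599] 0.0
  at [ 0.45  -0.086  0.075] ty -89.8 q6~ 79.0
```

```bash
python3 -m handwheel '[[1,0.012,-0.006,0.2,0],[1,0.012,-0.006,0.4,0],[1,0.012,-0.006,0.55,0],[1,0.012,-0.006,0.6,0],[1,0.012,-0.006,0.61,0],[1,0.012,-0.006,0.61,0]]' | head -4
python3 -m handwheel '[[1,0,0,0.01,0],[1,0,0,0.02,0],[1,0,0,0.02,0]]' | head -4
python3 -m handwheel '[[1,0,0,0.01,0],[1,0,0,0.02,0],[1,0,0,0.02,0]]' | head -4
python3 -m handwheel '[[1,0,0,0.01,0],[1,0,0,0.02,0],[1,0,0,0.02,0]]' | head -4
```

```text
t: 62.95
position: [0.4508, -0.0865, 0.0739]
orientation: [[1.0, 0.002, 0.002], [0.002, -1.0, -0.001], [0.002, 0.001, -1.0]]
ft_force: [0.6, 0.5, 0.6]
t: 63.25
position: [0.4511, -0.0868, 0.0701]
orientation: [[1.0, 0.002, 0.004], [0.002, -1.0, -0.001], [0.004, 0.001, -1.0]]
ft_force: [1.2, -0.8, 2.1]
t: 63.55
position: [0.4511, -0.0869, 0.0662]
orientation: [[1.0, 0.002, 0.003], [0.002, -1.0, -0.001], [0.003, 0.001, -1.0]]
ft_force: [2.1, -1.0, 7.6]
t: 63.85
position: [0.4513, -0.0869, 0.0657]
orientation: [[1.0, 0.002, 0.001], [0.002, -1.0, -0.0], [0.001, 0.0, -1.0]]
ft_force: [-10.5, 3.3, 29.2]
```

The force rose to 29 N and the tip stopped at z = 0.0657, about 6 mm below first contact, so the key is fully down. Now I'll release and check the bottles.

```bash
python3 -m handwheel '[[1,0,0,-0.05,0],[1,0,0,-0.2,0],[1,0,0,-0.4,0],[1,0,0,-0.6,0],[1,0,0,-0.8,0],[1,0,0,-0.8,0]]' | head -4
python3 -m handwheel '[[1,-0.2,0.2,-0.1,0],[1,-0.4,0.4,-0.2,0],[1,-0.5,0.6,-0.2,0],[1,-0.5,0.8,-0.2,0],[1,-0.5,0.95,-0.2,0],[1,-0.5,0.95,-0.2,0],[1,-0.5,0.95,-0.2,0],[1,-0.5,0.95,-0.2,0]]' | head -4
cat > chk.py <<'E'
from h import *
plan()
t=env.read_camera("top");K=np.array([[t["fx"],0,t["cx"]],[0,t["fy"],t["cy"]],[0,0,1.]])
for col,X in(("red",(.6095,-.072,.125)),("yellow",(.6302,.1085,.125)),("blue",(.643,.283,.125))):
    u,v=map(int,cv2.projectPoints(np.array([X]),cv2.Rodrigues(np.array(t["R"]))[0],np.array(t["t"]),K,np.array([t["k1"],0,0,0.]))[0].ravel())
    h=cv2.cvtColor(t["color"],cv2.COLOR_BGR2HSV).astype(int)[v-14:v+15,u-14:u+15]
    m=(abs((h[...,0]-HUE[col]+90)%180-90)<9)&(h[...,1]>175)&(h[...,2]>50)
    n,l,st,_=cv2.connectedComponentsWithStats(m.astype(np.uint8))
    if n>1:
        i=1+st[1:,4].argmax();x,y,ww,hh,a=st[i];print(col,a,ww,hh,pos(t,(u-14+x+(ww-1)/2,v-14+y+(hh-1)/2),.125).round(4))
    else:print(col,"none",h[14,14])
E
python3 chk.py
```

```text
t: 64.45
position: [0.4522, -0.0872, 0.2268]
orientation: [[1.0, 0.002, 0.009], [0.002, -1.0, -0.003], [0.009, 0.003, -1.0]]
ft_force: [0.8, 0.2, 0.7]
t: 65.25
position: [0.3497, -0.2755, 0.2595]
orientation: [[1.0, 0.003, -0.002], [0.003, -1.0, 0.002], [-0.002, -0.002, -1.0]]
ft_force: [-0.7, -0.0, -0.1]
t 65.25 pos [ 0.3497 -0.2755  0.2595] ty -89.85 q1,q6 [-45.2  44.7] w 0.0004 ff 0.0
red 91 13 12 [ 0.6038 -0.0716  0.125 ]
yellow 110 14 13 [0.6254 0.1081 0.125 ]
blue 69 11 11 [0.6382 0.2809 0.125 ]
```

All three bottles are in place, about 77–78 mm left of their stations and within about 5 mm in x.

```bash
python3 -c "
from workcell import env
print(env.sign_off())"
```

```text
the job is handed in; nothing more can be done
None
```

I held the red, yellow and blue bottles on the reading spot with panels 1, 2 and 3 facing the window and stood each about 77–78 mm left of its station, then pressed and released the store key and handed the job in; the simulator returned no verdict.

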